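# Load the flask weights on the leaning post and lock them with the snap hook

## Robot

A 6-joint arm with a two-finger parallel gripper is mounted at the origin on the work surface. World frame = base frame: x ahead of the robot, y to its left, z up, the work surface at z = 0. Lengths are in m, angles in degrees, forces in N, time in s.
With the tool pointing down it reaches from about 0.3 to 0.75 m from the base axis. Payload 8.5 kg.
Tool frame: the origin (TCP) lies at the very end of the fingers, on their centre line; the grasp point (between the pads) lies 19 mm behind it (env.grip_depth is the z of the grasp point in the tool frame, in m); z points along the fingers, y is the direction in which the jaws open and shut (so a half turn about z gives the same grasp; the last joint's range is limited). The gripper opens to 85 mm and grips with 20 to 120 N. Pads are 22 mm wide; open, the fingers measure 114 mm over their backs; the gripper's body (76 mm by 85 mm) begins 54 mm behind the grasp point. The pads swing forward as they close: fully open they stand 13 mm farther back than shut.
Start: joints at [62.091, 21.807, 74.336, -0, 83.858, -12.336], TCP at [0.148, 0.53, 0.195] pointing down, gripper open.
Joint ranges: [-178.18, 178.18], [-50.72, 133.34], [12.68, 142.11], [-81.47, 261.47], [9.98, 163.14], [-165.26, 165.26]. Speed limits (degrees/s): [136.94, 136.94, 180, 180, 180, 180].

## Interface

Orientations are given as a 3x3 rotation matrix whose columns are the frame's x, y, z axes.
In Python, from rig import env gives the robot as it stands.
- The arm moves only by the tool apply_moves, never from a script. Its argument "plan" is a list of rows, each an object of numbers: "tx", "ty", "tz": the shift along the world's x, y, z in mm; "rx", "ry", "rz": the turn, a rotation vector about the world's x, y, z in rad; "jaw": the opening, from -1 (shut) to 1 (fully open). A call has 1 to 12 rows; each row is the pose to reach, as a shift and turn from the pose measured when the call began; what a row does not reach only later rows make up. A row lasts 1/10 s, in which the tool goes at most 50 mm and 8.59 degrees, less where a joint would pass 70% of its speed; a pose out of reach is approached as far as the arm can. A call with a gripper value outside its range is refused whole. The fingers move at their own pace and stop on an object; "grip_force" is the grip in N (left out, the last holds). Time passes only in rows, so rows that repeat a pose let the fingers close. It gives the time, the measured TCP pose, the force and the opening at its end, in the units of the state.
- env.observe(): the state, without advancing time (a new reading comes with each control period).
- env.get_image(name): name is "scene" or "side" or "wrist"; returns a dict with "image" (420x560x3 uint8, red, green, blue), "intrinsics" (3x3 intrinsics, pixels), "world_from_camera" (4x4, takes a point from camera to world coordinates). Camera axes: x right, y up, looking along -z (the intrinsics and any distortion apply to the point x, -y, -z); pixel columns grow to the right and rows downward; lengths in m; the calibration is good to about 2 mm. A picture is of the moment at which its call begins. There is no depth.
- env.close_job(): hands the job in, once; it reports no verdict.
The state is a dict: "time_s": time; "q": joint angles; "qvel": joint speeds; "joint_efforts": joint torques, N m; "position": TCP position; "tool_rot": TCP orientation; "ft_force": force on the tool from outside, world axes, zero at the start; "wrist_torque": the same for the moment, N m; "grip_width": finger opening in m.
Only numpy, scipy, OpenCV 4.12 (cv2) and the standard library are available. Lean on these libraries where they do the work, as an engineer would, in place of code of your own. Each camera call takes 0.05 s, during which the arm holds its last target.

## Task

Put the flask ring weights away: thread the large blue ring down the leaning post until it lies flat on the seat, then the smaller green ring down flat on top of it. Then take the snap hook out of its white rest, press its sprung gate onto the yellow eye at the top of the post so that the eye goes into the hook and the gate snaps shut behind it, and leave the hook hanging there. Do not shift or knock over the other things on the bench.

Things in the scene. Friction and masses are not known exactly. Their poses are not given: they have to be found in the camera images.
- post: post leaning 0.66 rad (38 degrees) from vertical on a fixed white base. Origin: centre of the round dark seat's upper face (92 mm across), 70 mm above the bench; z up along the post, x uphill, y level. Post 40 mm thick, 66 mm long from the seat, chamfered top; on it a tall yellow wire eye in the y-z plane: wire 7 mm thick, 37 mm wide outside, 23 mm inside, open from 66 to 124 mm from the seat.
- eye_top (a point): middle of the top bar of the yellow eye, on the wire's centre line, 128 mm from the seat along the post; the bar runs along the post's y.
- large_ring: large blue vinyl-coated ring weight: 92 mm outside, 50 mm hole, 28 mm thick, with a flat handle on the rim: 14 mm wide, 28 mm thick, reaching 100 mm from the ring's centre (grip it 65 to 95 mm from there). Starts lying flat on the bench. Origin at the centre of the hole on the underside; z along the hole, the handle points along -x. 0.15 to 0.35 kg.
- small_ring: smaller green vinyl-coated ring weight: 76 mm outside, 50 mm hole, 28 mm thick, with a flat handle on the rim: 14 mm wide, 28 mm thick, reaching 100 mm from the ring's centre (grip it 65 to 95 mm from there). Starts lying flat on the bench. Origin at the centre of the hole on the underside; z along the hole, the handle points along -x. 0.15 to 0.35 kg.
- large_ring_mid (a point): centre of the blue ring, at half its thickness (14 mm from either face).
- small_ring_mid (a point): centre of the green ring, at half its thickness.
- rest: fixed white block with a slot along its x axis, 150 x 64 mm, 42 mm tall, slot 13 mm wide with its floor 12 mm above the bench; the snap hook stands in it with its gate down. Origin under its centre.
- hook: aluminium snap hook, 0.18 kg, standing in the rest with gate down and red grip up. Origin below the gate's hinge at the bottom edge: z from gate side (0) to grip (88 mm), x from hinge end (-51 mm) to nose end (62 mm, white end of the grip), 10 mm thick in y. Grip: bar 14 mm thick in y, x -46 to 58, z 62 to 88. Inside of the loop: x -41 to 52, z 12 to 62.
- hook_grip (a point): point in the red grip, x = 20, z = 78 mm in the hook's frame.
- hook_mouth (a point): place on the gate's outside to press on the eye: x = 37, z = 4 mm in the hook's frame. Press along the hook's -z with the eye's bar along the hook's y: the bar tilts the brass gate (hinge x 0, tip x 49, z 8, 7 mm thick) inwards; when the bar stands at z 50 to 56 the gate slips past it and snaps shut. Nose lip: x 46 to 60, z 0 to 4.
- gate (a joint): angle of the hook's sprung gate (rad): 0 shut, 1.15 fully open inwards; the spring always shuts it, needing about 1 to 6 N at the mouth.
- amber_bottle: amber bottle, 52 mm across, 110 mm tall; not to be disturbed. Origin under its centre.
- tube_rack: blue rack with capped tubes, 80 x 150 mm, 107 mm tall; not to be disturbed. Origin under its centre.
- pen_beaker: beaker of pens, 80 mm across, 160 mm tall with the pens; not to be disturbed. Origin under its centre.
- petri_dish: petri dish, 90 mm across, 13 mm tall; not to be disturbed. Origin under its centre.
- burner: gas burner, foot 76 mm across, 132 mm tall; not to be disturbed. Origin under its centre.
Mind the look-alikes: they are no part of the job. Several things have the shape of the small_ring; the one meant has the colours described above.

How it is judged:
By the outcome, as a careful person would: the job done as asked, in the order asked, and still so for the second after the job is handed in, with the robot touching nothing.
It also fails if it takes over 72 s, if anything falls off the work surface, if the arm or the gripper's body presses on something with over 40 N, if the wrist force passes 120 N, or if a joint passes its speed limit or range.

## Working session

There is one attempt and no reset: what is moved stays moved. The work goes in short steps, Python scripts to look and compute and a tool call to move; the robot and the scene stay as the last step left them, time stands still between calls to the robot, and variables do not carry over. Pictures are saved under pics/ and viewed, and the job is handed in when it is done.

Besides the shell and the picture viewer there is one more tool, called as a command line: name --argument value ..., lists and objects as JSON in quotes. apply_moves: Moves the arm, as the interface text tells. Its arguments: {"type":"object","properties":{"plan":{"type":"array","items":{"type":"object","properties":{"tx":{"type":"number"},"ty":{"type":"number"},"tz":{"type":"number"},"rx":{"type":"number"},"ry":{"type":"number"},"rz":{"type":"number"},"jaw":{"type":"number"}}}},"grip_force":{"type":"number"}},"required":["plan"]}

```bash
ls; mkdir -p pics; python3 - <<'E'
from rig import env
import cv2
s=env.observe()
print(s)
for n in ["scene","side","wrist"]:
    d=env.get_image(n); cv2.imwrite(f"pics/{n}0.png",d["image"][:,:,::-1])
    print(n,d["intrinsics"],d["world_from_camera"].round(4),[k for k in d])
E
```

```text
pics
{'time_s': 0.0, 'q': array([ 6.20907232e+01,  2.18397626e+01,  7.43860162e+01, -1.03613266e-03,
        8.38588606e+01, -1.23377624e+01]), 'qvel': array([ 0.0510133 ,  0.12457178,  0.01649103, -0.04586858,  0.00432965,
       -0.02070687]), 'joint_efforts': array([-7.64356118e-04, -4.48461306e+01, -2.31271255e+01, -1.67197850e-04,
        4.85403347e-03, -1.91817941e-05]), 'position': array([0.14749572, 0.5294799 , 0.1944159 ]), 'tool_rot': array([[-9.63296568e-01,  2.68438569e-01, -6.75564756e-04],
       [ 2.68439254e-01,  9.63295718e-01, -1.31383353e-03],
       [ 2.98085044e-04, -1.44695943e-03, -9.99998909e-01]]), 'ft_force': array([ 0.44300553, -0.10165405,  0.48441357]), 'wrist_torque': array([-0.03531928, -0.02782504, -0.01539159]), 'grip_width': 0.08521869235372843}
scene [[476.44356856   0.         279.10068695]
 [  0.         476.44356856 217.01198035]
 [  0.           0.           1.        ]] [[-0.7933 -0.4098  0.4502  1.1643]
 [ 0.6087 -0.5182  0.6008  0.8959]
 [-0.013   0.7507  0.6605  1.0684]
 [ 0.      0.      0.      1.    ]] ['image', 'intrinsics', 'world_from_camera']
side [[386.98454395   0.         280.16687012]
 [  0.         386.98454395 208.90423689]
 [  0.           0.           1.        ]] [[ 0.8773  0.2922 -0.3807  0.0639]
 [-0.4799  0.5315 -0.698  -0.7973]
 [-0.0016  0.7951  0.6065  0.8352]
 [ 0.      0.      0.      1.    ]] ['image', 'intrinsics', 'world_from_camera']
wrist [[339.1831241    0.         276.36709942]
 [  0.         339.1831241  206.94120304]
 [  0.           0.           1.        ]] [[ 0.268  -0.9259 -0.2663  0.0798]
 [ 0.9634  0.257   0.0757  0.5489]
 [-0.0016 -0.2769  0.9609  0.3737]
 [ 0.      0.      0.      1.    ]] ['image', 'intrinsics', 'world_from_camera']
```

View pics/scene0.png

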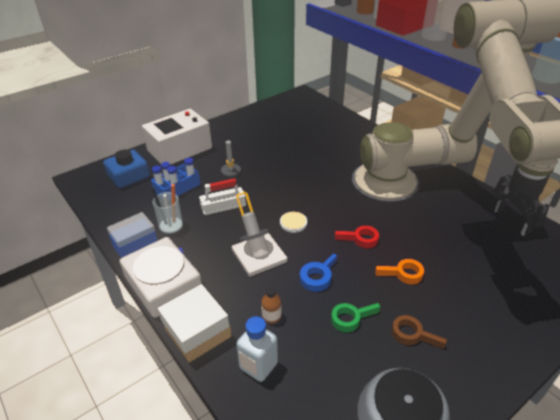

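View pics/side0.png

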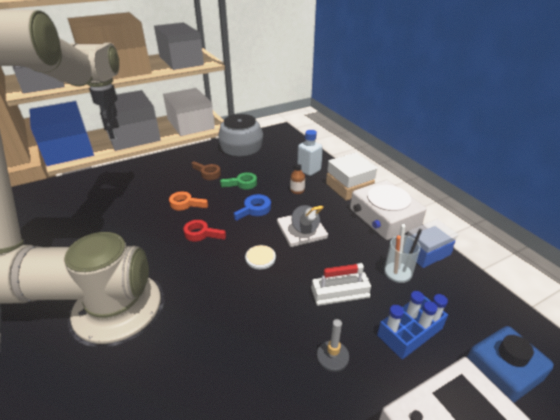

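View pics/wrist0.png

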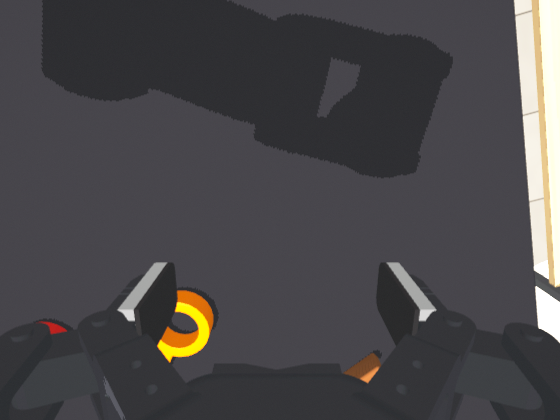

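Scene picture: blue ring at (316,276) and green ring at (346,317). The look-alikes are red (367,236), orange (410,271) and brown (408,330). The post is at about (258,240) and the hook and rest at about (222,195). I'll check these in close crops.

```bash
cat > h.py <<'E'
import numpy as np, cv2
from rig import env
def proj(cam,P):
    P=np.atleast_2d(P); T=np.linalg.inv(cam["world_from_camera"]); c=P@T[:3,:3].T+T[:3,3]
    K=cam["intrinsics"]; return np.c_[K[0,0]*c[:,0]/-c[:,2]+K[0,2], K[1,1]*-c[:,1]/-c[:,2]+K[1,2]]
def ray(cam,u,v):
    K=cam["intrinsics"];d=np.array([(u-K[0,2])/K[0,0],-(v-K[1,2])/K[1,1],-1.]);T=cam["world_from_camera"]
    return T[:3,3],T[:3,:3]@d
def onz(cam,u,v,z):
    o,d=ray(cam,u,v);return o+d*(z-o[2])/d[2]
def tri(obs):
    A=np.zeros((3,3));b=np.zeros(3)
    for cam,u,v in obs:
        o,d=ray(cam,u,v);d/=np.linalg.norm(d);M=np.eye(3)-np.outer(d,d);A+=M;b+=M@o
    return np.linalg.solve(A,b)
def crop(img,x0,y0,w,h,s,name):
    cv2.imwrite("pics/"+name,cv2.resize(img[y0:y0+h,x0:x0+w,::-1],None,fx=s,fy=s,interpolation=cv2.INTER_CUBIC))
E
python3 - <<'E'
from h import *
import pickle
D={n:env.get_image(n) for n in["scene","side"]}
pickle.dump(D,open("d0.pkl","wb"))
a=D["scene"]["image"];b=D["side"]["image"]
crop(a,290,240,100,100,6,"a_rings.png");crop(a,190,160,110,120,5,"a_post.png")
crop(b,215,160,120,90,6,"b_rings.png");crop(b,270,190,110,120,5,"b_post.png")
E
```

```text
(no output)
```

View pics/a_rings.png

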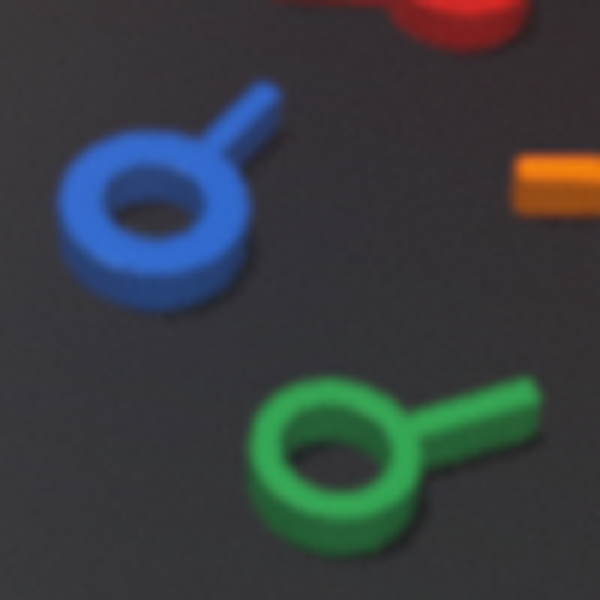

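View pics/b_rings.png

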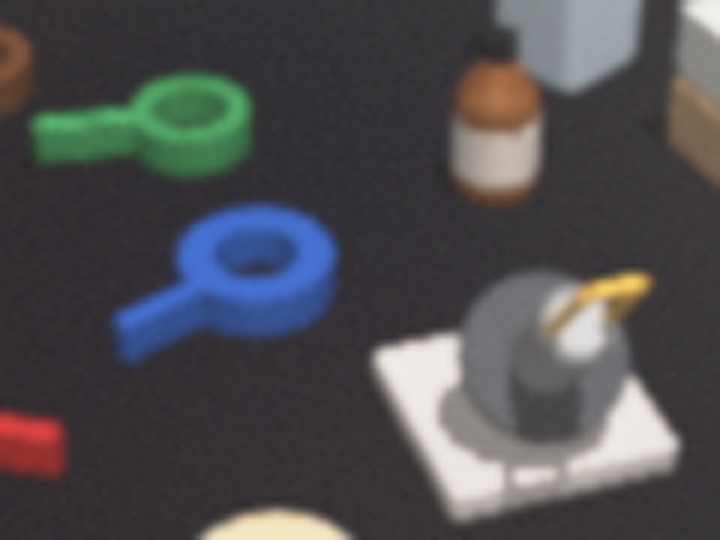

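View pics/a_post.png

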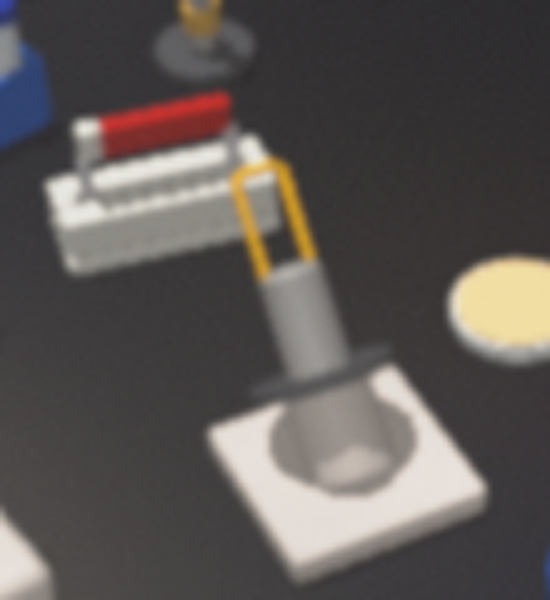

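View pics/b_post.png

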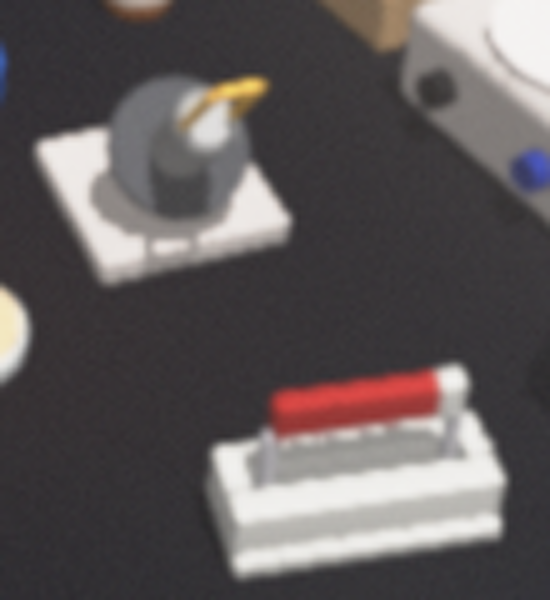

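```bash
cat > fit.py <<'E'
from h import *
import pickle
from scipy.optimize import least_squares
D=pickle.load(open("d0.pkl","rb")); A=D["scene"];B=D["side"]
def c2p(p,x0,y0,s): return (np.array(p)+.5)/s-.5+[x0,y0]
# post
pa=c2p([[263,277],[236,185],[318,260],[288,172]],190,160,5)
pb=c2p([[185,125],[214,94],[236,112],[266,85]],270,190,5)
def postT(p):
    x,y,a=p; t=.66
    z=np.array([np.cos(a)*np.sin(t),np.sin(a)*np.sin(t),np.cos(t)])
    X=np.array([np.cos(a)*np.cos(t)*-1,np.sin(a)*np.cos(t)*-1,np.sin(t)]) # uphill
    T=np.eye(4);T[:3,:3]=np.c_[X,np.cross(z,X),z];T[:3,3]=[x,y,.07];return T
def tf(T,P): P=np.atleast_2d(P);return P@T[:3,:3].T+T[:3,3]
def model(p):
    T=postT(p);s=1
    return tf(T,[[0,s*.015,.066],[0,s*.015,.125],[0,-s*.015,.066],[0,-s*.015,.125]])
if __name__=="__main__":
    best=None
    for a0 in np.arange(0,6.3,.5):
      for flip in (0,1):
        def f(p):
            m=model(p); 
            if flip: m=m[[2,3,0,1]]
            # side: correspondences from the opposite side camera: sort left/right by try
            return np.r_[(proj(A,m)-pa).ravel(),min([(proj(B,m)-pb).ravel(),(proj(B,m[[2,3,0,1]])-pb).ravel()],key=np.linalg.norm)]
        r=least_squares(f,[.55,.2,a0])
        if best is None or r.cost<best[0]: best=(r.cost,r.x,flip,r.fun)
    print(best); 
    print(postT(best[1]).round(3))
    for n,px in [("base",(258,240))]: print(onz(A,*px,.02))
E
python3 fit.py
```

```text
(np.float64(3.58842682319852), array([5.92223333e-01, 1.06630914e-03, 4.52552866e+00]), 1, array([ 0.51204713, -0.27232866,  0.14086578, -0.51424337, -1.45571447,
        0.1278539 , -1.14729002, -0.79943378,  0.23601917, -0.89261178,
       -0.31925418, -0.14420594, -0.6449472 , -0.20193285, -0.96711689,
       -0.31330625]))
[[ 0.147 -0.983 -0.114  0.592]
 [ 0.776  0.186 -0.602  0.001]
 [ 0.613  0.     0.79   0.07 ]
 [ 0.     0.     0.     1.   ]]
[ 0.56904263 -0.01184117  0.02      ]
```

```bash
cat > fit2.py <<'E'
from fit import *
def circ(r,z,n=60):
    t=np.linspace(0,2*np.pi,n);return np.c_[r*np.cos(t),r*np.sin(t),0*t+z]
def box(x0,x1,y0,y1,z0,z1): 
    return np.array([[x,y,z] for x in(x0,x1) for y in(y0,y1) for z in(z0,z1)])
S=4
def hull(m,cam,P,off,val):
    p=(proj(cam,P)-off+.5)*S-.5; cv2.fillConvexPoly(m,cv2.convexHull(p.astype(np.float32)).round().astype(np.int32),val)
def ringmask(cam,T,R,off,sh):
    m=np.zeros((sh[0]*S,sh[1]*S),np.uint8)
    hull(m,cam,tf(T,np.r_[circ(R,0),circ(R,.028)]),off,255)
    h=m*0+255;k=m*0;hull(k,cam,tf(T,circ(.025,0)),off,255);h2=m*0;hull(h2,cam,tf(T,circ(.025,.028)),off,255)
    m[(k>0)&(h2>0)]=0
    hull(m,cam,tf(T,box(-.1,-R+.003,-.007,.007,0,.028)),off,255)
    return cv2.resize(m,None,fx=1/S,fy=1/S,interpolation=cv2.INTER_AREA)/255.
def flatT(p,z=0):
    T=np.eye(4);c,s=np.cos(p[2]),np.sin(p[2]);T[:2,:2]=[[c,-s],[s,c]];T[:3,3]=[p[0],p[1],z];return T
def target(cam,col,win):
    x0,y0,w,h=win; im=cam["image"][y0:y0+h,x0:x0+w].astype(float)
    if col=="blue": s=im[...,2]-im[...,0]
    else: s=im[...,1]-im[...,0]
    return np.clip(s/ (np.percentile(s,99)*.5),0,1)
if __name__=="__main__":
    from scipy.optimize import minimize
    for col,R,wa,wb,p0 in [("blue",.046,(285,245,60,55),(225,185,60,40),None),("green",.038,(320,290,70,50),(215,165,50,35),None)]:
        ta,tb=target(A,col,wa),target(B,col,wb)
        ca={"blue":(316,276),"green":(346,317)}[col]
        p=onz(A,*ca,.014)
        def cost(p):
            T=flatT(p)
            return ((ringmask(A,T,R,np.array(wa[:2]),ta.shape)-ta)**2).sum()+((ringmask(B,T,R,np.array(wb[:2]),tb.shape)-tb)**2).sum()
        best=min(([cost([p[0],p[1],a]),a] for a in np.arange(0,6.28,.2)))
        r=minimize(cost,[p[0],p[1],best[1]],method="Nelder-Mead",options=dict(initial_simplex=[[p[0],p[1],best[1]],[p[0]+.01,p[1],best[1]],[p[0],p[1]+.01,best[1]],[p[0],p[1],best[1]+.15]],xatol=1e-4))
        print(col,r.x,r.fun,cost(r.x),ta.sum()+tb.sum())
    # overlay post
    for nm,cam,win in [("A",A,(190,160,110,120)),("B",B,(270,190,110,120))]:
        x0,y0,w,h=win;s=6
        im=cv2.resize(cam["image"][y0:y0+h,x0:x0+w,::-1],None,fx=s,fy=s,interpolation=cv2.INTER_CUBIC)
        T=postT([5.92223333e-01, 1.06630914e-03, 4.52552866e+00])
        for P,c in [(circ(.046,0),(0,255,0)),(circ(.02,.066),(255,255,0)),(circ(.02,0),(255,255,0)),(np.array([[0,.0185,.066],[0,.0185,.1315],[0,-.0185,.1315],[0,-.0185,.066]]),(0,0,255))]:
            q=((proj(cam,tf(T,P))-[x0,y0]+.5)*s-.5).round().astype(np.int32); cv2.polylines(im,[q],False,c,1)
        cv2.imwrite(f"pics/ov{nm}.png",im[:600])
E
python3 fit2.py
```

```text
blue [0.52098277 0.20853795 0.22514101] 54.71200799105222 54.71200799105222 1614.5557603686634
green [0.55339744 0.37101147 5.95544653] 109.22750399446507 109.22750399446507 1414.8188468158348
```

```bash
python3 -c "
import cv2,numpy as np
a=cv2.imread('pics/ovA.png')[:600,:400];b=cv2.imread('pics/ovB.png')[:600,:400]
cv2.imwrite('pics/ov.png',np.hstack([a,b]))"
```

```text
(no output)
```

View pics/ov.png

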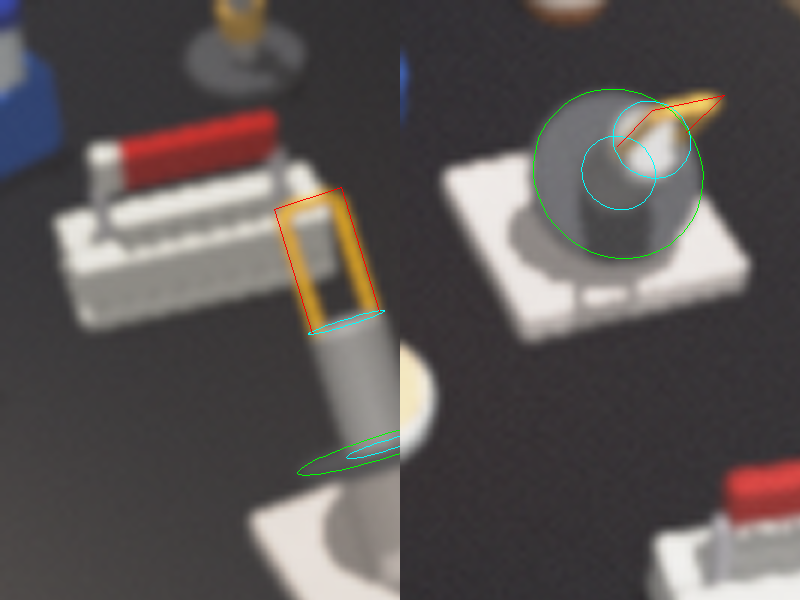

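Overlay fits within about 0.5 px: the post seat is at (0.592, 0.001), leaning towards -y. I choose blue (316,276) and green (346,317), which match the description. First I'll hover over the blue handle.

apply_moves --plan '[{"tx": 50,"ty": -56,"tz": 0,"rz": 0.08},{"tx": 90,"ty": -102,"tz": 0,"rz": 0.16},{"tx": 130,"ty": -148,"tz": -10,"rz": 0.24},{"tx": 170,"ty": -194,"tz": -20,"rz": 0.32},{"tx": 210,"ty": -240,"tz": -30,"rz": 0.4},{"tx": 250,"ty": -286,"tz": -40,"rz": 0.46},{"tx": 280,"ty": -320,"tz": -45,"rz": 0.497},{"tx": 295,"ty": -339,"tz": -45,"rz": 0.497},{"tx": 295,"ty": -339,"tz": -45,"rz": 0.497},{"tx": 295,"ty": -339,"tz": -45,"rz": 0.497,"jaw": 0.2}]'

```text
validation failed for argument at $.pl...
```

```bash
python3 - <<'E'
from fit2 import *
s=env.observe();print(s["time_s"],s["position"],s["tool_rot"],s["q"],s["grip_width"])
d=env.get_image("wrist");im=d["image"].copy()
T=flatT([.521,.2085,.225])
for P in [circ(.046,.028),circ(.025,.028),np.array([[-.046,.007,.028],[-.1,.007,.028],[-.1,-.007,.028],[-.046,-.007,.028]])]:
    cv2.polylines(im,[proj(d,tf(T,P)).round().astype(np.int32)],False,(255,255,0),1)
cv2.imwrite("pics/w1.png",im[:,:,::-1])
E
```

```text
0.25 [0.14757543 0.52966073 0.19475162] [[-9.63282951e-01  2.68488068e-01 -3.37066874e-04]
 [ 2.68488225e-01  9.63282795e-01 -5.73642079e-04]
 [ 1.70674667e-04 -6.43078122e-04 -9.99999779e-01]] [ 6.20907548e+01  2.18219145e+01  7.43574065e+01  1.69171958e-03
  8.38587631e+01 -1.23351024e+01] 0.08510379669701869
```

View pics/w1.png

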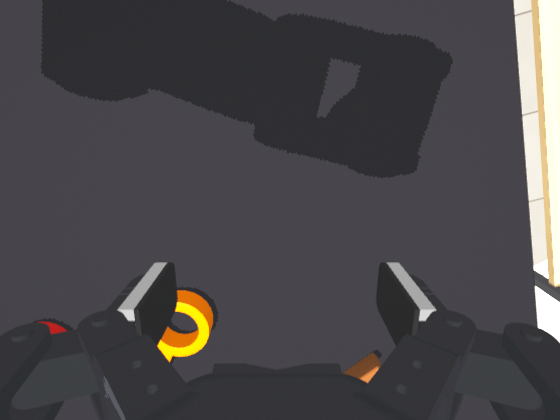

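The move call was refused by validation. I'll retry with all the fields given.

apply_moves --plan '[{"tx": 50,"ty": -56,"tz": 0,"rx": 0,"ry": 0,"rz": 0.08,"jaw": 1},{"tx": 90,"ty": -102,"tz": 0,"rx": 0,"ry": 0,"rz": 0.16,"jaw": 1},{"tx": 130,"ty": -148,"tz": -10,"rx": 0,"ry": 0,"rz": 0.24,"jaw": 1},{"tx": 170,"ty": -194,"tz": -20,"rx": 0,"ry": 0,"rz": 0.32,"jaw": 1},{"tx": 210,"ty": -240,"tz": -30,"rx": 0,"ry": 0,"rz": 0.4,"jaw": 1},{"tx": 250,"ty": -286,"tz": -40,"rx": 0,"ry": 0,"rz": 0.46,"jaw": 1},{"tx": 280,"ty": -320,"tz": -45,"rx": 0,"ry": 0,"rz": 0.497,"jaw": 1},{"tx": 295,"ty": -339,"tz": -45,"rx": 0,"ry": 0,"rz": 0.497,"jaw": 1},{"tx": 295,"ty": -339,"tz": -45,"rx": 0,"ry": 0,"rz": 0.497,"jaw": 1}]'

```text
time_s: 1.2
position: [0.4421, 0.1907, 0.15]
tool_rot: [[-0.975, -0.223, 0.0], [-0.223, 0.975, -0.0], [-0.0, -0.0, -1.0]]
ft_force: [0.5, 1.9, -0.5]
grip_width: 0.0857
```

```bash
cat > wr.py <<'E'
from fit2 import *
def wov(Ts,name):
    d=env.get_image("wrist");im=d["image"].copy()
    for T,R in Ts:
      for P in [circ(R,.028),circ(.025,.028),np.array([[-R,.007,.028],[-.1,.007,.028],[-.1,-.007,.028],[-R,-.007,.028]])]:
        cv2.polylines(im,[proj(d,tf(T,P)).round().astype(np.int32)],False,(255,255,0),1)
    cv2.imwrite("pics/"+name,im[:,:,::-1]);return d
def st():
    s=env.observe();print("t",round(s["time_s"],2),"pos",s["position"].round(4),"F",s["ft_force"].round(1),"M",s["wrist_torque"].round(2),"w",round(s["grip_width"],4));print("q",s["q"].round(1));print(s["tool_rot"].round(3));return s
def delta(pos,R):
    s=env.observe();from scipy.spatial.transform import Rotation as Q
    print("delta mm",((np.array(pos)-s["position"])*1000).round(1),"rot",Q.from_matrix(R@s["tool_rot"].T).as_rotvec().round(3))
E
python3 - <<'E'
from wr import *
st();wov([(flatT([.521,.2085,.225]),.046)],"w2.png")
E
```

```text
t 1.2 pos [0.4421 0.1907 0.15  ] F [ 0.5  1.9 -0.5] M [ 0.01 -0.03 -0.04] w 0.0857
q [  9.2  17.4  89.3  -0.   73.4 -93.7]
[[-0.975 -0.223  0.   ]
 [-0.223  0.975 -0.   ]
 [-0.    -0.    -1.   ]]
```

View pics/w2.png

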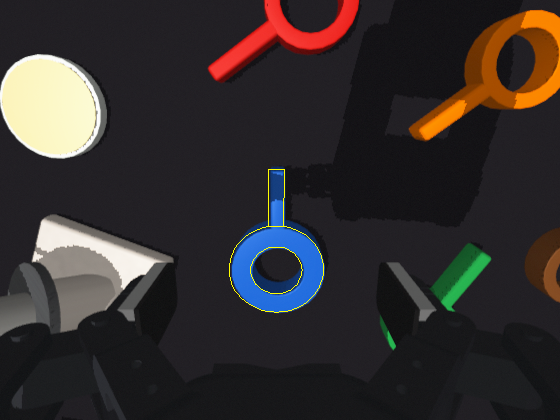

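The overlay matches the blue ring exactly, with the handle at (277,200) between the fingers. I'll descend and grip.

apply_moves --plan '[{"tx": 0,"ty": 0,"tz": -40,"rx": 0,"ry": 0,"rz": 0,"jaw": 0.3},{"tx": 1,"ty": 0,"tz": -80,"rx": 0,"ry": 0,"rz": 0,"jaw": 0},{"tx": 1,"ty": 0,"tz": -115,"rx": 0,"ry": 0,"rz": 0,"jaw": 0},{"tx": 1,"ty": 0,"tz": -135,"rx": 0,"ry": 0,"rz": 0,"jaw": 0},{"tx": 1,"ty": 0,"tz": -145,"rx": 0,"ry": 0,"rz": 0,"jaw": 0},{"tx": 1,"ty": 0,"tz": -146,"rx": 0,"ry": 0,"rz": 0,"jaw": 0},{"tx": 1,"ty": 0,"tz": -146,"rx": 0,"ry": 0,"rz": 0,"jaw": -1},{"tx": 1,"ty": 0,"tz": -146,"rx": 0,"ry": 0,"rz": 0,"jaw": -1},{"tx": 1,"ty": 0,"tz": -146,"rx": 0,"ry": 0,"rz": 0,"jaw": -1},{"tx": 1,"ty": 0,"tz": -146,"rx": 0,"ry": 0,"rz": 0,"jaw": -1}]' --grip_force 100

```text
time_s: 2.25
position: [0.4478, 0.1859, 0.0037]
tool_rot: [[-0.976, -0.219, 0.003], [-0.219, 0.976, -0.003], [-0.002, -0.003, -1.0]]
ft_force: [-0.0, 0.2, -0.5]
grip_width: 0.0001
```

```bash
python3 - <<'E'
from wr import *
st();wov([(flatT([.521,.2085,.225]),.046)],"w3.png")
E
```

```text
t 2.25 pos [0.4478 0.1859 0.0037] F [-0.   0.2 -0.5] M [-0.02 -0.02 -0.01] w 0.0001
q [  8.6  29.3  99.8  -0.2  50.8 -93.9]
[[-0.976 -0.219  0.003]
 [-0.219  0.976 -0.003]
 [-0.002 -0.003 -1.   ]]
```

View pics/w3.png

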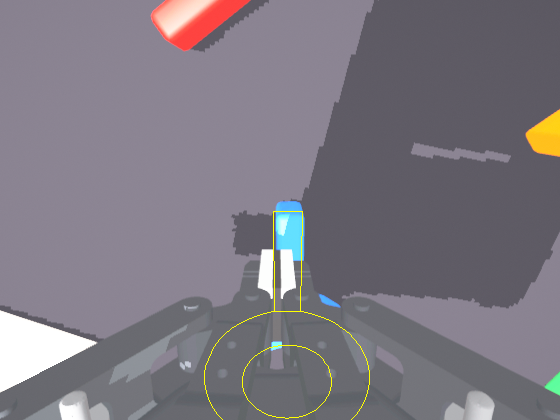

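```bash
python3 - <<'E'
from wr import *
s=st()
d=env.get_image("wrist");T=np.eye(4);T[:3,:3]=s["tool_rot"];T[:3,3]=s["position"]
print(proj(d,tf(T,[[0,0,0],[0,0,-.019],[0.011,0,0],[-.011,0,0],[0.011,0,-.02]])))
crop(d["image"],180,170,200,150,4,"w4.png")
crop(env.get_image("scene")["image"],280,210,110,80,7,"a4.png")
crop(env.get_image("side")["image"],190,170,110,80,7,"b4.png")
E
```

```text
t 2.3 pos [0.4478 0.1859 0.0035] F [ 0.  -0.3 -0.3] M [-0.02  0.05 -0.02] w -0.0
q [  8.6  29.3  99.8  -0.2  50.8 -93.9]
[[-0.976 -0.219  0.003]
 [-0.219  0.976 -0.003]
 [-0.002 -0.003 -1.   ]]
[[275.99829658 238.81832929]
 [275.95590419 252.47053571]
 [276.00167408 220.32506832]
 [275.9950248  256.73271517]
 [275.95637781 232.93773142]]
```

View pics/w4.png

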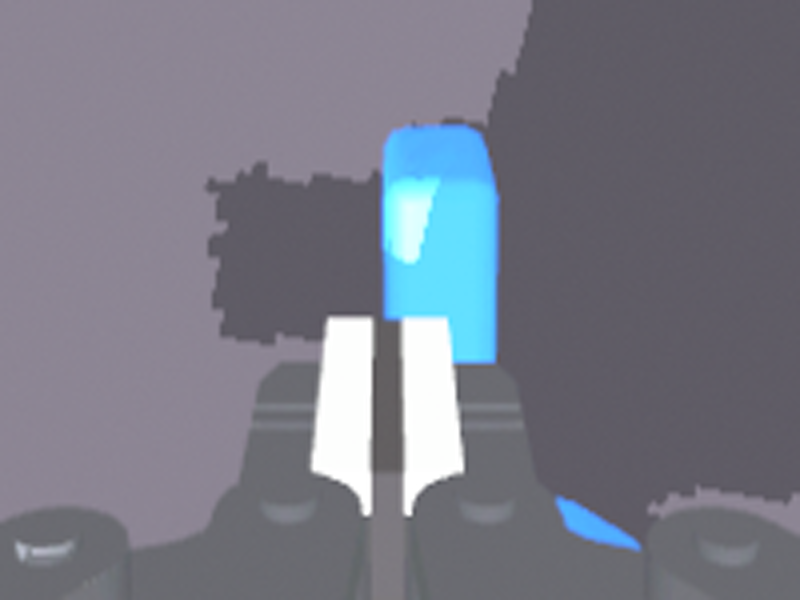

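View pics/a4.png

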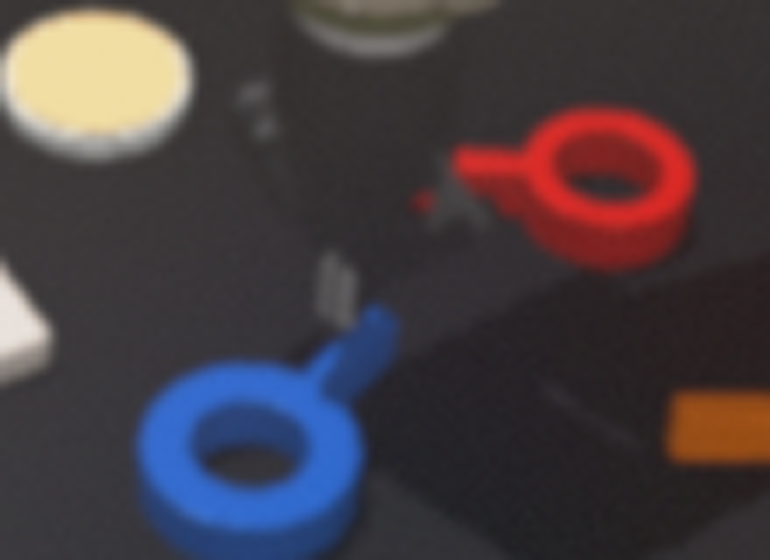

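View pics/b4.png

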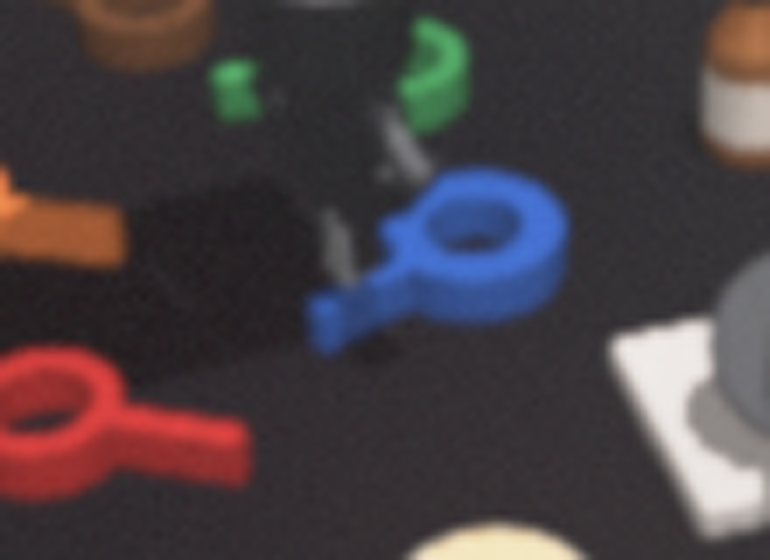

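The readings disagree: grip_width says 0 and the wrist view shows the fingers shut, but scene and side seem to show them apart. I'll take fresh pictures.

```bash
python3 - <<'E'
from wr import *
I=[env.get_image(n)["image"] for n in ("scene","side","wrist")]
s=st()
a=cv2.resize(I[0][190:300,270:400],(390,330),interpolation=3);b=cv2.resize(I[1][150:260,185:315],(390,330),interpolation=3);c=cv2.resize(I[2][140:320,160:400],(390,292))
o=np.zeros((625,790,3),np.uint8);o[:330,:390]=a;o[:330,395:785]=b;o[332:624,:390]=c
cv2.imwrite("pics/all5.png",o[:,:,::-1])
E
```

```text
t 2.6 pos [0.4476 0.1858 0.0031] F [ 0.2 -0.3 -0.2] M [0.02 0.01 0.01] w 0.0001
q [  8.6  29.3  99.8  -0.2  50.8 -93.9]
[[-0.976 -0.219  0.002]
 [-0.219  0.976 -0.003]
 [-0.001 -0.003 -1.   ]]
```

View pics/all5.png

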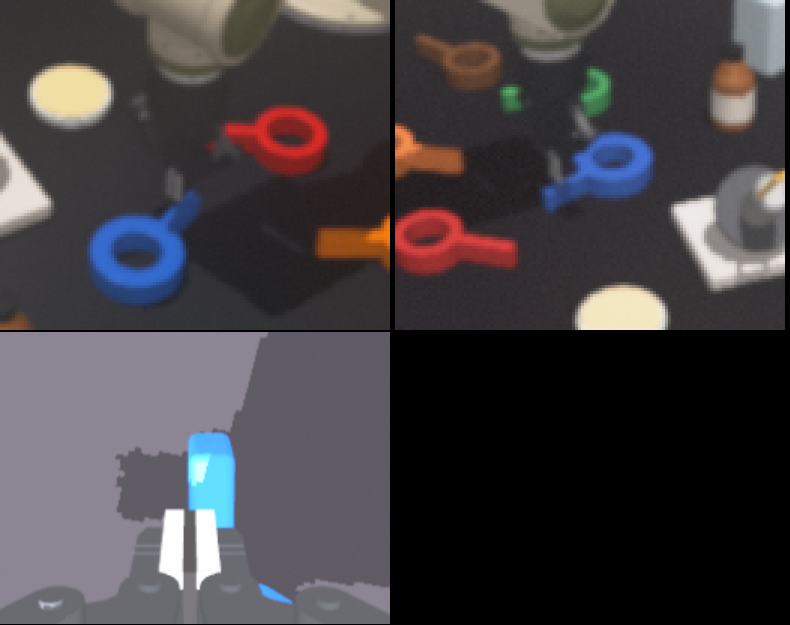

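```bash
python3 - <<'E'
from wr import *
s=env.observe()
T=np.eye(4);T[:3,:3]=s["tool_rot"];T[:3,3]=s["position"]
d=env.get_image("wrist")
for z in (0,-.02,-.03,-.04,-.05,-.07): print(z,proj(d,tf(T,[[0.011,-.006,z],[0.011,.006,z]])).round(0).tolist())
o=[]
for n,(x0,y0) in (("scene",(305,215)),("side",(225,185))):
    d=env.get_image(n);w,h=50,45;sc=8
    im=cv2.resize(d["image"][y0:y0+h,x0:x0+w],None,fx=sc,fy=sc,interpolation=3)
    im=np.clip(im.astype(float)*1.8,0,255).astype(np.uint8)
    q=((proj(d,tf(T,[[0,0,0],[0,0,-.019],[0,0,-.06]]))-[x0,y0]+.5)*sc-.5).round().astype(int)
    print(n,q.tolist())
    for p in q: cv2.circle(im,tuple(map(int,p)),4,(255,255,0),1)
    o.append(im)
cv2.imwrite("pics/tip6.png",np.hstack(o)[:,:,::-1])
E
```

```text
0 [[265.0, 220.0], [287.0, 220.0]]
-0.02 [[264.0, 233.0], [288.0, 233.0]]
-0.03 [[263.0, 240.0], [289.0, 240.0]]
-0.04 [[262.0, 249.0], [289.0, 249.0]]
-0.05 [[261.0, 258.0], [290.0, 258.0]]
-0.07 [[259.0, 282.0], [293.0, 282.0]]
scene [[190, 382], [193, 347], [200, 270]]
side [[135, 257], [132, 222], [125, 145]]
```

View pics/tip6.png

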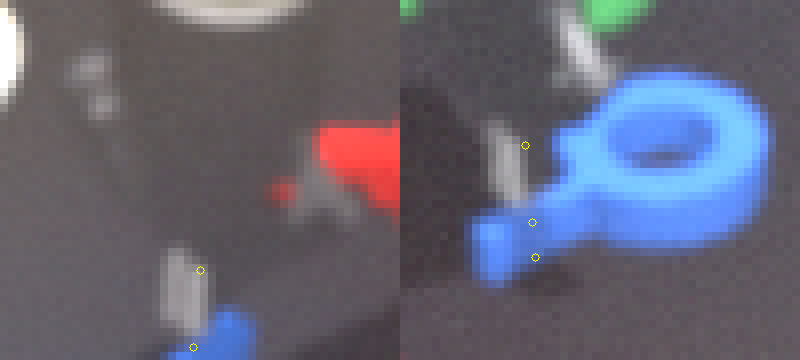

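```bash
python3 - <<'E'
from wr import *
d=env.get_image("wrist");s=env.observe()
T=np.eye(4);T[:3,:3]=s["tool_rot"];T[:3,3]=s["position"]
print((np.linalg.inv(T)@d["world_from_camera"]).round(4))
for z in (0,-.013,-.03,-.045,-.06): print(z,proj(d,tf(T,[[0.011,-.0425,z],[0.011,.0425,z],[-0.011,-.0425,z]])).round(0).tolist())
E
```

```text
[[ 5.000e-04  9.609e-01  2.771e-01  7.040e-02]
 [ 1.000e+00 -5.000e-04 -0.000e+00  2.000e-04]
 [ 1.000e-04  2.771e-01 -9.609e-01 -1.792e-01]
 [ 0.000e+00  0.000e+00  0.000e+00  1.000e+00]]
0 [[200.0, 220.0], [352.0, 220.0], [202.0, 257.0]]
-0.013 [[194.0, 228.0], [358.0, 228.0], [197.0, 267.0]]
-0.03 [[186.0, 240.0], [366.0, 240.0], [189.0, 282.0]]
-0.045 [[177.0, 253.0], [375.0, 253.0], [181.0, 299.0]]
-0.06 [[166.0, 269.0], [386.0, 269.0], [171.0, 319.0]]
```

```bash
python3 - <<'E'
import pickle
from h import *
a=cv2.imread("pics/wrist0.png"); cv2.imwrite("pics/w0c.png",a[240:420,90:470][:, :].repeat(2,0).repeat(2,1))
E
```

```text
(no output)
```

View pics/w0c.png

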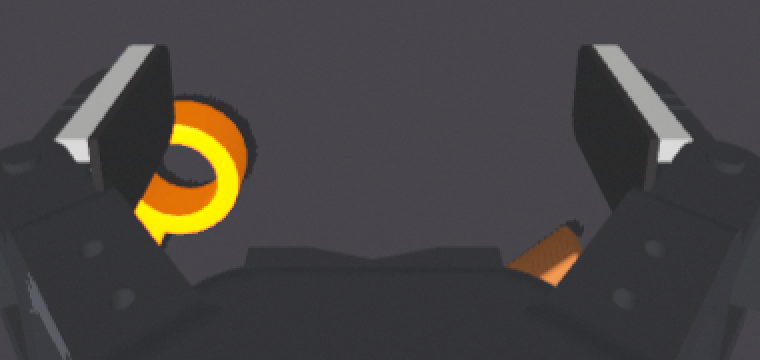

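The fingertips really end about 33 mm behind the reported TCP: all three cameras agree, so the fingers closed above the handle. I'll check grip_depth and test tracking with a small lift and open.

apply_moves --plan '[{"tx": 0,"ty": 0,"tz": 15,"rx": 0,"ry": 0,"rz": 0,"jaw": -1},{"tx": 0,"ty": 0,"tz": 40,"rx": 0,"ry": 0,"rz": 0,"jaw": 0},{"tx": -5,"ty": 5,"tz": 40,"rx": 0,"ry": 0,"rz": 0,"jaw": 0},{"tx": -5,"ty": 5,"tz": 40,"rx": 0,"ry": 0,"rz": 0,"jaw": 0}]'

```text
time_s: 3.2
position: [0.442, 0.1912, 0.0431]
tool_rot: [[-0.976, -0.219, 0.002], [-0.219, 0.976, -0.003], [-0.001, -0.003, -1.0]]
ft_force: [-0.6, 0.3, -0.1]
grip_width: 0.0425
```

```bash
python3 - <<'E'
from wr import *
s=st();print(env.grip_depth, [k for k in dir(env) if k[0]!='_'])
d=wov([(flatT([.521,.2085,.225]),.046)],"w7.png")
T=np.eye(4);T[:3,:3]=s["tool_rot"];T[:3,3]=s["position"]
o=[]
for n,(x0,y0) in (("scene",(300,205)),("side",(225,175))):
    d=env.get_image(n);w,h=50,55;sc=8
    im=cv2.resize(d["image"][y0:y0+h,x0:x0+w],None,fx=sc,fy=sc,interpolation=3)
    im=np.clip(im.astype(float)*1.8,0,255).astype(np.uint8)
    q=((proj(d,tf(T,[[0,0,0],[0,0,-.03],[0,0,-.06]]))-[x0,y0]+.5)*sc-.5).round().astype(int)
    for p in q: cv2.circle(im,tuple(map(int,p)),4,(255,255,0),1)
    o.append(im)
cv2.imwrite("pics/tip7.png",np.hstack(o)[:,:,::-1])
E
```

```text
t 3.2 pos [0.442  0.1912 0.0431] F [-0.6  0.3 -0.1] M [-0.02  0.03 -0.05] w 0.0425
q [  9.4  25.4  97.9  -0.2  56.7 -93.2]
[[-0.976 -0.219  0.002]
 [-0.219  0.976 -0.003]
 [-0.001 -0.003 -1.   ]]
-0.0187 ['MotionError', 'close_job', 'get_image', 'grip_depth', 'observe']
```

View pics/w7.png

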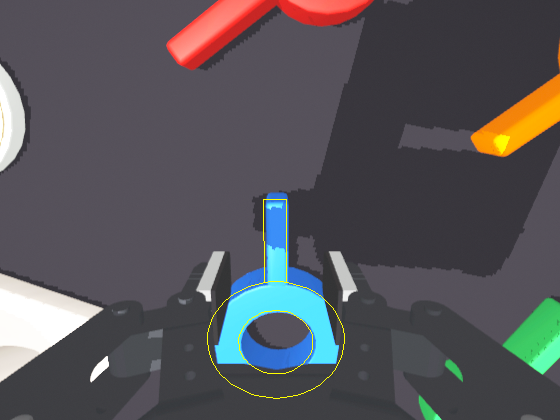

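View pics/tip7.png

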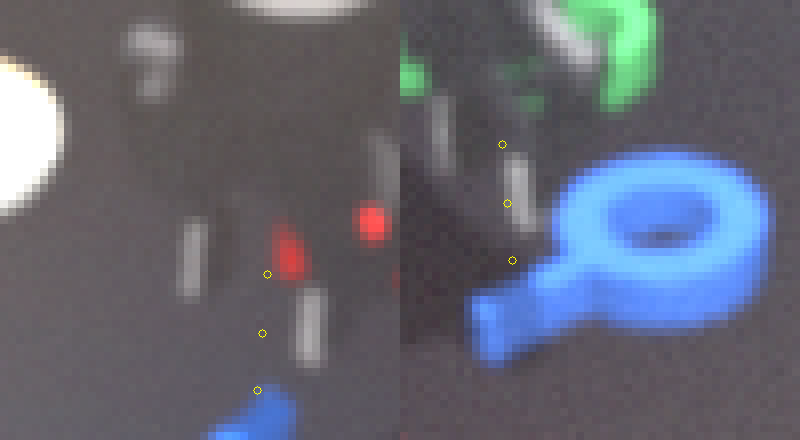

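Width 0.0425 and the handle centred at px 276 between the pads (226–330) confirm that the fingers are short of the reported TCP. I'll descend carefully below reported z=0, watching the force.

apply_moves --plan '[{"tx": 0,"ty": 0,"tz": -25,"rx": 0,"ry": 0,"rz": 0,"jaw": 0},{"tx": 0,"ty": 0,"tz": -43,"rx": 0,"ry": 0,"rz": 0,"jaw": 0},{"tx": 0,"ty": 0,"tz": -48,"rx": 0,"ry": 0,"rz": 0,"jaw": 0},{"tx": 0,"ty": 0,"tz": -48,"rx": 0,"ry": 0,"rz": 0,"jaw": 0}]'

```text
time_s: 3.75
position: [0.4417, 0.1906, -0.0064]
tool_rot: [[-0.976, -0.219, -0.002], [-0.219, 0.976, -0.003], [0.003, -0.003, -1.0]]
ft_force: [-0.5, -0.4, 0.3]
grip_width: 0.0426
```

```bash
python3 - <<'E'
from wr import *
s=st()
d=wov([(flatT([.521,.2085,.225]),.046)],"w8.png")
E
```

```text
t 3.75 pos [ 0.4417  0.1906 -0.0064] F [-0.5 -0.4  0.3] M [-0.    0.03 -0.01] w 0.0426
q [  9.3  30.1 100.7  -0.2  49.3 -93.2]
[[-0.976 -0.219 -0.002]
 [-0.219  0.976 -0.003]
 [ 0.003 -0.003 -1.   ]]
```

View pics/w8.png

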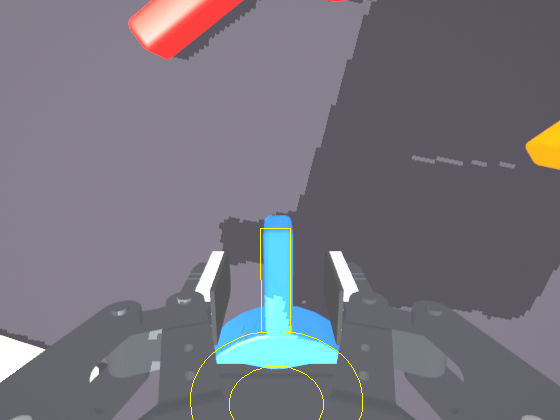

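```bash
cat > red.py <<'E'
from wr import *
from scipy.optimize import minimize
def tgt(cam,col,win):
    x0,y0,w,h=win; im=cam["image"][y0:y0+h,x0:x0+w].astype(float)
    s=im[...,0]-np.maximum(im[...,1],im[...,2])*1.0
    return np.clip(s/(np.percentile(s,97)*.5),0,1)
def fitring(A,B,R,wa,wb,ta,tb,p0):
    def cost(p):
        T=flatT(p)
        return ((ringmask(A,T,R,np.array(wa[:2]),ta.shape)-ta)**2).sum()+((ringmask(B,T,R,np.array(wb[:2]),tb.shape)-tb)**2).sum()
    a=min((cost([p0[0],p0[1],a]),a) for a in np.arange(0,6.28,.2))[1]
    r=minimize(cost,p0,method="Nelder-Mead",options=dict(initial_simplex=[[p0[0],p0[1],a],[p0[0]+.01,p0[1],a],[p0[0],p0[1]+.01,a],[p0[0],p0[1],a+.15]],xatol=1e-4))
    return r.x,r.fun
if __name__=="__main__":
    wa=(328,220,60,35);wb=(178,215,55,30)
    ta=tgt(A,"red",wa);tb=tgt(B,"red",wb)
    p,f=fitring(A,B,.038,wa,wb,ta,tb,onz(A,367,236,.014))
    print(p,f,ta.sum()+tb.sum())
    wov([(flatT(p),.038),(flatT([.521,.2085,.225]),.046)],"w9.png")
    # corners of red handle end top
    d=env.get_image("wrist")
    print(proj(d,tf(flatT(p),[[-.1,.007,.028],[-.1,-.007,.028],[-.1,0,0]])))
E
python3 red.py
```

```text
[0.28327254 0.18248664 2.40720337] 51.628187726997986 1393.9412526298754
[[122.80938744  15.29665211]
 [146.88420225  47.64398099]
 [159.06332095  44.74497838]]
```

View pics/w9.png

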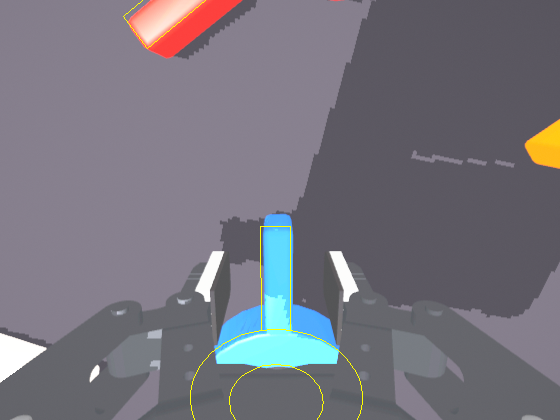

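The camera pose is confirmed good (red handle end within 3 px); the blue ring was only nudged about 5 mm towards the robot. I'll go on down and grip.

apply_moves --plan '[{"tx": 0,"ty": 0,"tz": -10,"rx": 0,"ry": 0,"rz": 0,"jaw": 0},{"tx": 0,"ty": 0,"tz": -18,"rx": 0,"ry": 0,"rz": 0,"jaw": 0},{"tx": 0,"ty": 0,"tz": -18,"rx": 0,"ry": 0,"rz": 0,"jaw": 0},{"tx": 0,"ty": 0,"tz": -18,"rx": 0,"ry": 0,"rz": 0,"jaw": -1},{"tx": 0,"ty": 0,"tz": -18,"rx": 0,"ry": 0,"rz": 0,"jaw": -1},{"tx": 0,"ty": 0,"tz": -18,"rx": 0,"ry": 0,"rz": 0,"jaw": -1},{"tx": 0,"ty": 0,"tz": -18,"rx": 0,"ry": 0,"rz": 0,"jaw": -1}]' --grip_force 100

```text
time_s: 4.6
position: [0.4428, 0.191, -0.0226]
tool_rot: [[-0.976, -0.219, 0.002], [-0.219, 0.976, -0.003], [-0.002, -0.003, -1.0]]
ft_force: [-1.3, 0.7, 5.0]
grip_width: 0.0115
```

```bash
python3 - <<'E'
from wr import *
s=st()
d=wov([],"w10.png")
T=np.eye(4);T[:3,:3]=s["tool_rot"];T[:3,3]=s["position"]
o=[]
for n,(x0,y0) in (("scene",(300,215)),("side",(225,175))):
    d=env.get_image(n);w,h=50,55;sc=8
    im=cv2.resize(d["image"][y0:y0+h,x0:x0+w],None,fx=sc,fy=sc,interpolation=3)
    im=np.clip(im.astype(float)*1.8,0,255).astype(np.uint8)
    q=((proj(d,tf(T,[[0,0,0],[0,0,-.03],[0,0,-.06]]))-[x0,y0]+.5)*sc-.5).round().astype(int)
    for p in q: cv2.circle(im,tuple(map(int,p)),4,(255,255,0),1)
    o.append(im)
cv2.imwrite("pics/tip10.png",np.hstack(o)[:,:,::-1])
E
```

```text
t 4.6 pos [ 0.4428  0.191  -0.0226] F [-1.3  0.7  5. ] M [0.18 0.23 0.15] w 0.0115
q [  9.3  31.8 101.5  -0.2  46.6 -93.2]
[[-0.976 -0.219  0.002]
 [-0.219  0.976 -0.003]
 [-0.002 -0.003 -1.   ]]
```

View pics/w10.png

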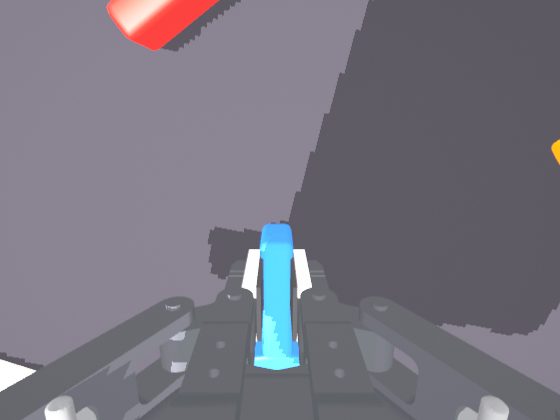

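View pics/tip10.png

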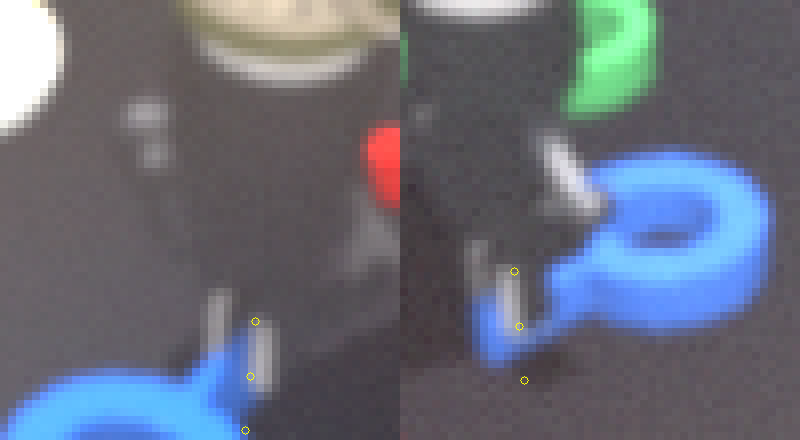

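Gripped the blue handle at width 11.5 mm. Lifting and looking.

apply_moves --plan '[{"tx": 0,"ty": 0,"tz": 10,"rx": 0,"ry": 0,"rz": 0,"jaw": -1},{"tx": 0,"ty": 0,"tz": 40,"rx": 0,"ry": 0,"rz": 0,"jaw": -1},{"tx": 0,"ty": 0,"tz": 80,"rx": 0,"ry": 0,"rz": 0,"jaw": -1},{"tx": 0,"ty": 0,"tz": 120,"rx": 0,"ry": 0,"rz": 0,"jaw": -1},{"tx": 0,"ty": 0,"tz": 150,"rx": 0,"ry": 0,"rz": 0,"jaw": -1},{"tx": 0,"ty": 0,"tz": 160,"rx": 0,"ry": 0,"rz": 0,"jaw": -1},{"tx": 0,"ty": 0,"tz": 160,"rx": 0,"ry": 0,"rz": 0,"jaw": -1}]'

```text
time_s: 5.45
position: [0.4429, 0.191, 0.138]
tool_rot: [[-0.976, -0.219, 0.004], [-0.219, 0.976, -0.002], [-0.003, -0.003, -1.0]]
ft_force: [-0.8, 0.7, -2.4]
grip_width: 0.0113
```

```bash
cat > held.py <<'E'
from wr import *
from scipy.spatial.transform import Rotation as Q
from scipy.optimize import minimize
def toolT(s):
    T=np.eye(4);T[:3,:3]=s["tool_rot"];T[:3,3]=s["position"];return T
G0=np.eye(4);G0[:3,:3]=np.diag([-1,1,-1.]);
def gT(p): # r, zoff, pitch about tool y, roll?, 
    G=np.eye(4);G[:3,:3]=Q.from_rotvec([0,p[2],p[3] if len(p)>3 else 0]).as_matrix()@np.diag([-1,1,-1.]);
    G[:3,3]=[-p[0],p[4] if len(p)>4 else 0,p[1]];return G
def pics():
    s=env.observe();return s,{n:env.get_image(n) for n in("scene","side")}
def mask(im,col):
    im=im.astype(float)
    s=(im[...,2]-im[...,0]) if col=="blue" else (im[...,1]-np.maximum(im[...,0],im[...,2]))
    return s
def fitheld(s,D,R,col,p0,free):
    T=toolT(s);ws={};ts={}
    for n in D:
        c=proj(D[n],tf(T@gT(p0),[[0,0,.014]]))[0].round().astype(int);w=(max(c[0]-40,0),max(c[1]-35,0),80,70);ws[n]=w
        m=mask(D[n]["image"][w[1]:w[1]+w[3],w[0]:w[0]+w[2]],col);ts[n]=np.clip(m/(np.percentile(m,97)*.5),0,1)
        # drop stray blobs: keep only the component near the centre
        k,l=cv2.connectedComponents((ts[n]>.4).astype(np.uint8));
        cnt=[((l==i)).sum() for i in range(1,k)];i=1+int(np.argmax(cnt));ts[n]*=cv2.dilate((l==i).astype(np.uint8),np.ones((3,3)))
    Rr=R
    def cost(v):
        p=list(p0);
        for i,x in zip(free,v):p[i]=x
        e=0
        for n in D:
            m=ringmask(D[n],T@gT(p),Rr,np.array(ws[n][:2]),ts[n].shape)
            # only count the ring part: weight pixels near ring centre
            c=proj(D[n],tf(T@gT(p0),[[0,0,.014]]))[0]-ws[n][:2]
            pr=proj(D[n],tf(T@gT(p0),circ(R*1.3,.014)))-ws[n][:2]
            W=np.zeros(m.shape,np.uint8);cv2.fillConvexPoly(W,cv2.convexHull(pr.astype(np.float32)).astype(np.int32),1)
            # mask out gripper side (tool +x of rim)
            e+=((m-ts[n])**2*W).sum()
        return e
    v0=np.array([p0[i] for i in free]);st=[.006,.006,.08,.08,.006]
    sim=[v0]+[v0+np.eye(len(v0))[j]*st[free[j]] for j in range(len(v0))]
    r=minimize(cost,v0,method="Nelder-Mead",options=dict(initial_simplex=sim,xatol=1e-4,fatol=.01,maxiter=400))
    p=list(p0)
    for i,x in zip(free,r.x):p[i]=float(x)
    return p,r.fun,cost(v0)
def ov(s,D,p,R,name,extra=[]):
    T=toolT(s);o=[]
    for n in D:
        c=proj(D[n],tf(T@gT(p),[[0,0,.014]]))[0].round().astype(int);x0,y0=max(c[0]-35,0),max(c[1]-35,0);sc=6
        im=cv2.resize(D[n]["image"][y0:y0+70,x0:x0+66],None,fx=sc,fy=sc,interpolation=3)
        L=[(T@gT(p),circ(R,0)),(T@gT(p),circ(R,.028)),(T@gT(p),circ(.025,.028))]+extra
        for TT,P in L:
            cv2.polylines(im,[((proj(D[n],tf(TT,P))-[x0,y0]+.5)*sc-.5).round().astype(np.int32)],False,(255,255,0),1)
        o.append(im)
    cv2.imwrite("pics/"+name,np.hstack(o)[:,:,::-1])
E
python3 - <<'E'
from held import *
st();s,D=pics()
p,f,f0=fitheld(s,D,.046,"blue",[.075,-.0226,0,0,0],[0,1,2,3,4]);print(np.round(p,4),f,f0)
ov(s,D,p,.046,"h11.png")
E
```

```text
t 5.45 pos [0.4429 0.191  0.138 ] F [-0.8  0.7 -2.4] M [0.01 0.2  0.01] w 0.0113
q [  9.3  18.1  90.4  -0.2  71.3 -93.3]
[[-0.976 -0.219  0.004]
 [-0.219  0.976 -0.002]
 [-0.003 -0.003 -1.   ]]
[ 0.0795 -0.0206 -0.0098 -0.0124 -0.0022] 36.036657324648054 125.68211811613166
```

View pics/h11.png

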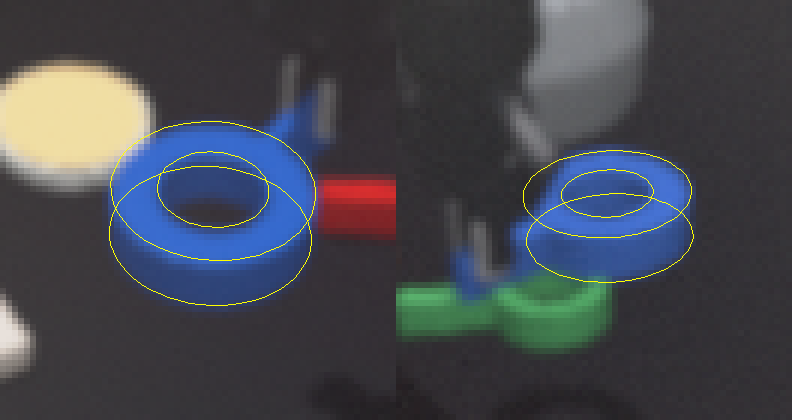

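```bash
cat > tgt.py <<'E'
from held import *
PP=[5.92223333e-01, 1.06630914e-03, 4.52552866e+00]
def ringtarget(h,dx=0,dy=0,spin=0):
    P=postT(PP);R=np.eye(4);R[:3,:3]=np.array([[0,1,0],[-1,0,0],[0,0,1.]])@Q.from_rotvec([0,0,spin]).as_matrix();R[:3,3]=[dx,dy,h];return P@R
def showdelta(h,g,s=None,**k):
    s=s or env.observe();T=ringtarget(h,**k)@np.linalg.inv(gT(g))
    print(h,"mm",((T[:3,3]-s["position"])*1000).round(1),"rot",Q.from_matrix(T[:3,:3]@s["tool_rot"].T).as_rotvec().round(3),"tcp",T[:3,3].round(3))
E
python3 - <<'E'
from tgt import *
g=[.0795,-.0206,-.01,-.012,-.002]
for h in (.22,.16,.1,.03,0): showdelta(h,g)
print(postT(PP).round(4))
E
```

```text
0.22 mm [  49.7 -293.2   94.1] rot [ 0.667  0.024 -0.401] tcp [ 0.492 -0.102  0.23 ]
0.16 mm [  56.5 -257.1   46.7] rot [ 0.667  0.024 -0.401] tcp [ 0.498 -0.066  0.183]
0.1 mm [  63.3 -220.9   -0.7] rot [ 0.667  0.024 -0.401] tcp [ 0.505 -0.03   0.135]
0.03 mm [  71.3 -178.8  -56. ] rot [ 0.667  0.024 -0.401] tcp [0.513 0.012 0.08 ]
0 mm [  74.7 -160.7  -79.7] rot [ 0.667  0.024 -0.401] tcp [0.517 0.03  0.056]
[[ 0.1468 -0.9826 -0.1139  0.5922]
 [ 0.7762  0.1858 -0.6024  0.0011]
 [ 0.6131 -0.      0.79    0.07  ]
 [ 0.      0.      0.      1.    ]]
```

apply_moves --plan '[{"tx": 0,"ty": 0,"tz": 35,"rx": 0,"ry": 0,"rz": 0,"jaw": -1},{"tx": 0,"ty": 0,"tz": 75,"rx": 0,"ry": 0,"rz": 0,"jaw": -1},{"tx": 5,"ty": -30,"tz": 100,"rx": 0.07,"ry": 0.002,"rz": -0.04,"jaw": -1},{"tx": 10,"ty": -65,"tz": 110,"rx": 0.15,"ry": 0.005,"rz": -0.09,"jaw": -1},{"tx": 17,"ty": -105,"tz": 110,"rx": 0.24,"ry": 0.008,"rz": -0.144,"jaw": -1},{"tx": 24,"ty": -145,"tz": 110,"rx": 0.33,"ry": 0.012,"rz": -0.2,"jaw": -1},{"tx": 31,"ty": -185,"tz": 108,"rx": 0.42,"ry": 0.015,"rz": -0.253,"jaw": -1},{"tx": 38,"ty": -225,"tz": 104,"rx": 0.51,"ry": 0.018,"rz": -0.307,"jaw": -1},{"tx": 44,"ty": -260,"tz": 98,"rx": 0.59,"ry": 0.021,"rz": -0.355,"jaw": -1},{"tx": 50,"ty": -284,"tz": 94,"rx": 0.65,"ry": 0.024,"rz": -0.39,"jaw": -1},{"tx": 50,"ty": -293,"tz": 94,"rx": 0.667,"ry": 0.024,"rz": -0.401,"jaw": -1},{"tx": 50,"ty": -293,"tz": 94,"rx": 0.667,"ry": 0.024,"rz": -0.401,"jaw": -1}]'

```text
time_s: 6.75
position: [0.4916, -0.1033, 0.228]
tool_rot: [[-0.981, 0.162, 0.103], [0.191, 0.772, 0.606], [0.019, 0.614, -0.789]]
ft_force: [-0.8, 1.0, -2.2]
grip_width: 0.0113
```

```bash
python3 - <<'E'
from tgt import *
st();s,D=pics()
g=[.0795,-.0206,-.01,-.012,-.002]
p,f,f0=fitheld(s,D,.046,"blue",g,[0,1,2,3,4]);print(np.round(p,4),f,f0)
P=postT(PP)
ex=[(P,circ(.046,0)),(P,circ(.02,.066)),(P,np.array([[0,.0185,.066],[0,.0185,.1315],[0,-.0185,.1315],[0,-.0185,.066]]))]
ov(s,D,g,.046,"h12.png",ex)
showdelta(.15,g)
E
```

```text
t 6.75 pos [ 0.4916 -0.1033  0.228 ] F [-0.8  1.  -2.2] M [-0.48  0.3   0.04] w 0.0113
q [ -43.9   22.2   78.8   31.1  101.  -122.5]
[[-0.981  0.162  0.103]
 [ 0.191  0.772  0.606]
 [ 0.019  0.614 -0.789]]
[ 0.1156 -0.0162 -0.3981 -0.7417  0.0141] 485.8224483102371 619.6894039078663
0.15 mm [  7.8  41.  -54.9] rot [ 0.    -0.001 -0.001] tcp [ 0.5   -0.06   0.175]
```

View pics/h12.png

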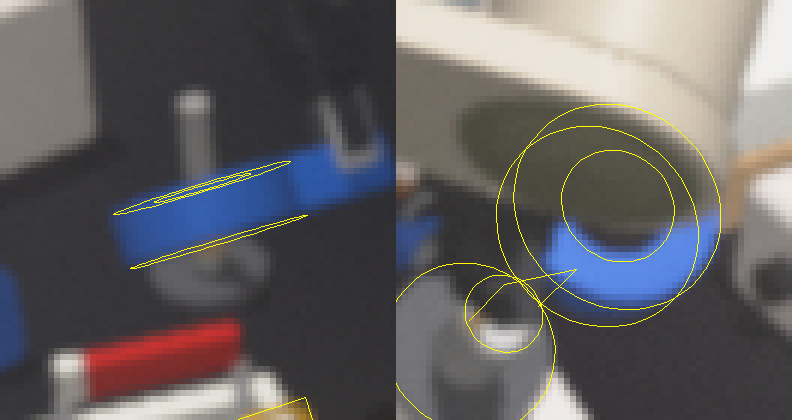

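Scene overlay matches the held ring and the side view is partly hidden by the arm. The arm is in line with the post, so I'll thread the eye to h≈0.11.

apply_moves --plan '[{"tx": 4,"ty": 20,"tz": -27,"rx": 0,"ry": -0.001,"rz": -0.001,"jaw": -1},{"tx": 8,"ty": 41,"tz": -55,"rx": 0,"ry": -0.001,"rz": -0.001,"jaw": -1},{"tx": 9,"ty": 48,"tz": -64,"rx": 0,"ry": -0.001,"rz": -0.001,"jaw": -1},{"tx": 10,"ty": 55,"tz": -73,"rx": 0,"ry": -0.001,"rz": -0.001,"jaw": -1},{"tx": 12,"ty": 65,"tz": -86,"rx": 0,"ry": -0.001,"rz": -0.001,"jaw": -1},{"tx": 12,"ty": 65,"tz": -86,"rx": 0,"ry": -0.001,"rz": -0.001,"jaw": -1}]'

```text
time_s: 7.45
position: [0.5034, -0.0351, 0.1433]
tool_rot: [[-0.982, 0.157, 0.102], [0.187, 0.774, 0.605], [0.016, 0.613, -0.79]]
ft_force: [0.8, 0.5, -2.0]
grip_width: 0.0115
```

```bash
python3 - <<'E'
from tgt import *
st();s,D=pics()
g=[.0795,-.0206,-.01,-.012,-.002]
P=postT(PP)
ex=[(P,circ(.046,0)),(P,circ(.02,.066)),(P,np.array([[0,.0185,.066],[0,.0185,.1315],[0,-.0185,.1315],[0,-.0185,.066]]))]
ov(s,D,g,.046,"h13.png",ex)
cv2.imwrite("pics/w13.png",env.get_image("wrist")["image"][:,:,::-1])
showdelta(.075,g)
E
```

```text
t 7.45 pos [ 0.5034 -0.0351  0.1433] F [ 0.8  0.5 -2. ] M [-0.45  0.26 -0.  ] w 0.0115
q [ -37.3   25.3   89.4   33.    85.9 -124.7]
[[-0.982  0.157  0.102]
 [ 0.187  0.774  0.605]
 [ 0.016  0.613 -0.79 ]]
0.075 mm [  3.9  21.7 -29. ] rot [ 0.001  0.001 -0.   ] tcp [ 0.508 -0.015  0.115]
```

View pics/h13.png

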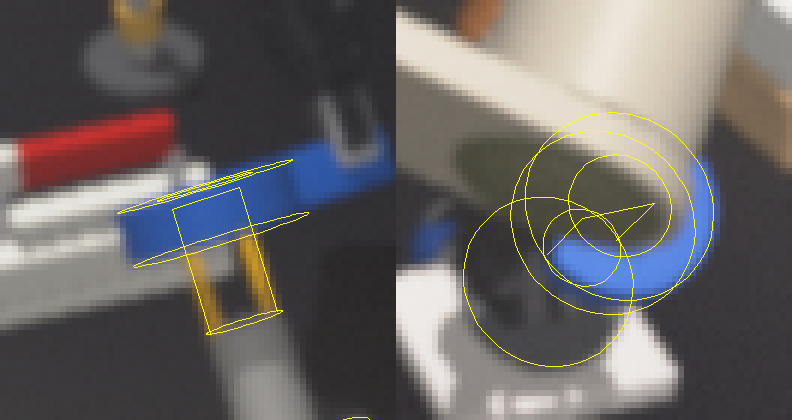

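View pics/w13.png

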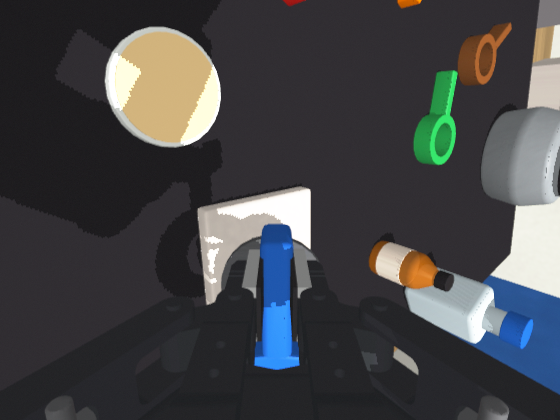

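The eye goes through the hole, with both wires visible below the ring in the scene picture. Going onto the post.

apply_moves --plan '[{"tx": 2,"ty": 11,"tz": -15,"rx": 0.001,"ry": 0.001,"rz": 0,"jaw": -1},{"tx": 4,"ty": 22,"tz": -29,"rx": 0.001,"ry": 0.001,"rz": 0,"jaw": -1},{"tx": 5,"ty": 28,"tz": -37,"rx": 0.001,"ry": 0.001,"rz": 0,"jaw": -1},{"tx": 6,"ty": 34,"tz": -45,"rx": 0.001,"ry": 0.001,"rz": 0,"jaw": -1},{"tx": 7,"ty": 40,"tz": -53,"rx": 0.001,"ry": 0.001,"rz": 0,"jaw": -1},{"tx": 7,"ty": 40,"tz": -53,"rx": 0.001,"ry": 0.001,"rz": 0,"jaw": -1}]'

```text
time_s: 8.2
position: [0.5109, 0.0038, 0.0909]
tool_rot: [[-0.982, 0.158, 0.103], [0.188, 0.774, 0.605], [0.016, 0.613, -0.79]]
ft_force: [-0.5, -0.2, -2.2]
grip_width: 0.011
```

```bash
python3 - <<'E'
from tgt import *
st();s,D=pics()
g=[.0795,-.0206,-.01,-.012,-.002]
P=postT(PP)
ex=[(P,circ(.046,0)),(P,circ(.02,.066)),(P,np.array([[0,.0185,.066],[0,.0185,.1315],[0,-.0185,.1315],[0,-.0185,.066]]))]
ov(s,D,g,.046,"h14.png",ex)
showdelta(.01,g);showdelta(.0,g)
E
```

```text
t 8.2 pos [0.5109 0.0038 0.0909] F [-0.5 -0.2 -2.2] M [-0.54  0.28  0.03] w 0.011
q [ -33.2   28.9   94.1   35.3   77.  -126.4]
[[-0.982  0.158  0.103]
 [ 0.188  0.774  0.605]
 [ 0.016  0.613 -0.79 ]]
0.01 mm [  4.2  21.  -27.6] rot [ 0.     0.001 -0.001] tcp [0.515 0.024 0.064]
0.0 mm [  5.3  27.  -35.5] rot [ 0.     0.001 -0.001] tcp [0.517 0.03  0.056]
```

View pics/h14.png

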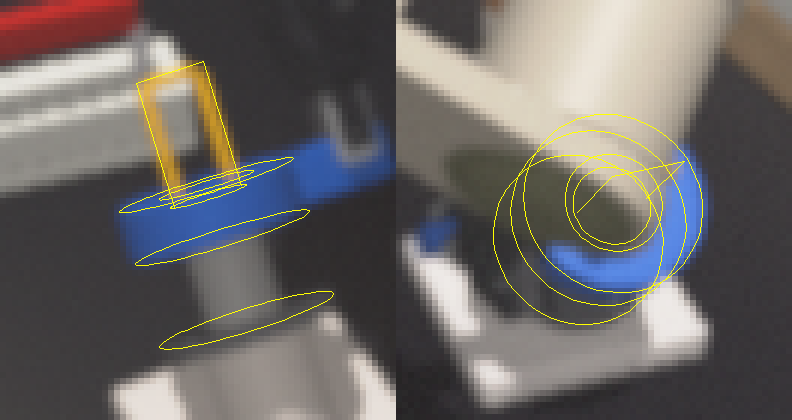

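apply_moves --plan '[{"tx": 1,"ty": 7,"tz": -9,"rx": 0,"ry": 0.001,"rz": -0.001,"jaw": -1},{"tx": 3,"ty": 14,"tz": -18,"rx": 0,"ry": 0.001,"rz": -0.001,"jaw": -1},{"tx": 4,"ty": 21,"tz": -28,"rx": 0,"ry": 0.001,"rz": -0.001,"jaw": -1},{"tx": 5,"ty": 24,"tz": -32,"rx": 0,"ry": 0.001,"rz": -0.001,"jaw": -1},{"tx": 5,"ty": 26,"tz": -34,"rx": 0,"ry": 0.001,"rz": -0.001,"jaw": -1},{"tx": 5,"ty": 26,"tz": -34,"rx": 0,"ry": 0.001,"rz": -0.001,"jaw": -1}]'

```text
time_s: 8.9
position: [0.5163, 0.0293, 0.0574]
tool_rot: [[-0.982, 0.159, 0.104], [0.189, 0.774, 0.604], [0.016, 0.613, -0.79]]
ft_force: [0.7, 0.3, -2.1]
grip_width: 0.0111
```

```bash
python3 - <<'E'
from tgt import *
st();s,D=pics()
g=[.0795,-.0206,-.01,-.012,-.002]
P=postT(PP)
ex=[(P,circ(.046,0)),(P,circ(.02,.066)),(P,np.array([[0,.0185,.066],[0,.0185,.1315],[0,-.0185,.1315],[0,-.0185,.066]]))]
ov(s,D,g,.046,"h15.png",ex)
showdelta(.0,g)
E
```

```text
t 8.9 pos [0.5163 0.0293 0.0574] F [ 0.7  0.3 -2.1] M [-0.53  0.3   0.02] w 0.0111
q [ -30.3   31.7   96.5   37.3   71.4 -127.6]
[[-0.982  0.159  0.104]
 [ 0.189  0.774  0.604]
 [ 0.016  0.613 -0.79 ]]
0.0 mm [ 0.1  1.2 -1.6] rot [0.001 0.    0.   ] tcp [0.517 0.03  0.056]
```

View pics/h15.png

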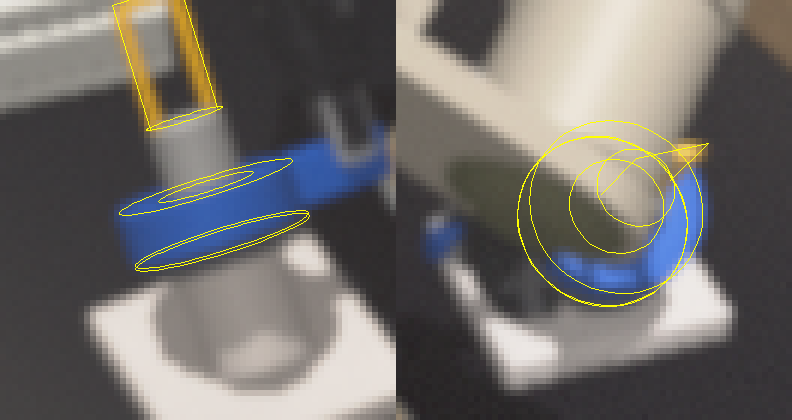

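apply_moves --plan '[{"tx": 0,"ty": 1,"tz": -1.5,"rx": 0,"ry": 0,"rz": 0,"jaw": -1},{"tx": 0.3,"ty": 2,"tz": -2.6,"rx": 0,"ry": 0,"rz": 0,"jaw": -1},{"tx": 0.4,"ty": 2.5,"tz": -3.3,"rx": 0,"ry": 0,"rz": 0,"jaw": -1}]'

```text
time_s: 9.3
position: [0.5168, 0.031, 0.0549]
tool_rot: [[-0.982, 0.158, 0.105], [0.189, 0.775, 0.603], [0.015, 0.612, -0.791]]
ft_force: [-8.0, -8.1, 9.7]
grip_width: 0.0117
```

Contact with the seat at about the expected depth. Release gently.

apply_moves --plan '[{"tx": 0,"ty": 0,"tz": 0,"rx": 0,"ry": 0,"rz": 0,"jaw": -0.5},{"tx": 0,"ty": 0,"tz": 0,"rx": 0,"ry": 0,"rz": 0,"jaw": -0.3},{"tx": 0,"ty": 0,"tz": 0,"rx": 0,"ry": 0,"rz": 0,"jaw": -0.3},{"tx": 0,"ty": 0,"tz": 0,"rx": 0,"ry": 0,"rz": 0,"jaw": -0.3}]'

```text
time_s: 9.7
position: [0.5168, 0.0311, 0.0549]
tool_rot: [[-0.982, 0.158, 0.105], [0.189, 0.775, 0.603], [0.014, 0.612, -0.79]]
ft_force: [0.3, -0.0, -0.7]
grip_width: 0.0302
```

```bash
python3 - <<'E'
from tgt import *
st();s,D=pics()
g=[.0795,-.0206,-.01,-.012,-.002]
o=[]
for n,(x0,y0) in (("scene",(215,180)),("side",(255,170))):
    o.append(cv2.resize(D[n]["image"][y0:y0+80,x0:x0+80],None,fx=5,fy=5,interpolation=3))
cv2.imwrite("pics/h16.png",np.hstack(o)[:,:,::-1])
cv2.imwrite("pics/w16.png",env.get_image("wrist")["image"][:,:,::-1])
E
```

```text
t 9.7 pos [0.5168 0.0311 0.0549] F [ 0.3 -0.  -0.7] M [-0.28  0.03  0.02] w 0.0302
q [ -30.1   31.9   96.7   37.4   71.  -127.7]
[[-0.982  0.158  0.105]
 [ 0.189  0.775  0.603]
 [ 0.014  0.612 -0.79 ]]
```

View pics/h16.png

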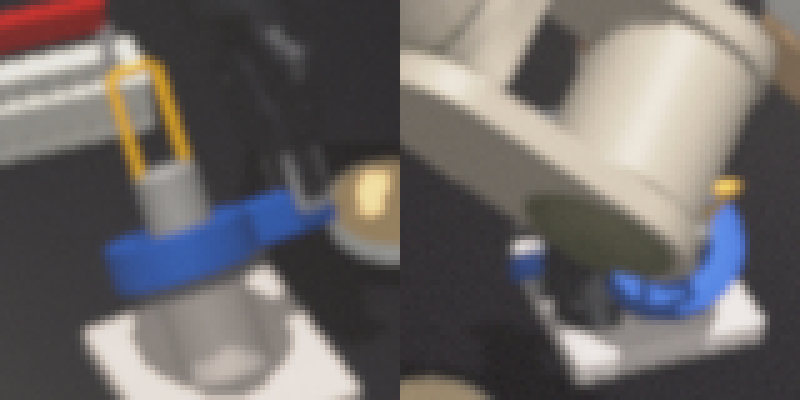

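View pics/w16.png

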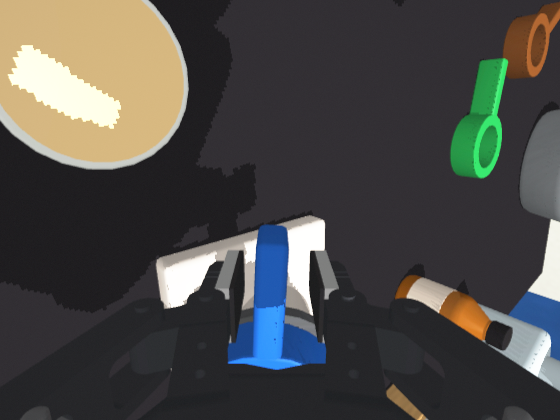

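Blue ring released on the seat. I'll withdraw along the post axis, then head to green.

apply_moves --plan '[{"tx": -3,"ty": -15,"tz": 20,"rx": 0,"ry": 0,"rz": 0,"jaw": -0.3},{"tx": -7,"ty": -36,"tz": 47,"rx": 0,"ry": 0,"rz": 0,"jaw": -0.3},{"tx": -11,"ty": -60,"tz": 79,"rx": 0,"ry": 0,"rz": 0,"jaw": -0.3},{"tx": -20,"ty": -75,"tz": 120,"rx": 0,"ry": 0,"rz": 0,"jaw": -0.3},{"tx": -30,"ty": -75,"tz": 160,"rx": -0.05,"ry": 0,"rz": 0,"jaw": -0.3},{"tx": -40,"ty": -65,"tz": 200,"rx": -0.15,"ry": 0,"rz": 0,"jaw": -0.3}]'

```text
time_s: 10.45
position: [0.4766, -0.0359, 0.2555]
tool_rot: [[-0.981, 0.163, 0.105], [0.194, 0.858, 0.477], [-0.013, 0.488, -0.873]]
ft_force: [1.5, 1.0, 0.7]
grip_width: 0.0298
```

```bash
python3 - <<'E'
from tgt import *
s=st();D={n:env.get_image(n) for n in("scene","side")}
a=np.arctan2(.322,-.947)
R=np.array([[np.cos(a),np.sin(a),0],[np.sin(a),-np.cos(a),0],[0,0,-1]])
delta([.478,.397,.12],R)
o=[]
for n,(x0,y0) in (("scene",(215,180)),("side",(255,170))):
    o.append(cv2.resize(D[n]["image"][y0:y0+80,x0:x0+80],None,fx=5,fy=5,interpolation=3))
cv2.imwrite("pics/h17.png",np.hstack(o)[:,:,::-1])
E
```

```text
t 10.45 pos [ 0.4766 -0.0359  0.2555] F [1.5 1.  0.7] M [-0.26 -0.02 -0.02] w 0.0298
q [ -35.7   13.7   82.5   26.8   95.6 -114.9]
[[-0.981  0.163  0.105]
 [ 0.194  0.858  0.477]
 [-0.013  0.488 -0.873]]
delta mm [   0.6  430.1 -140.8] rot [-0.482  0.154 -0.143]
```

View pics/h17.png

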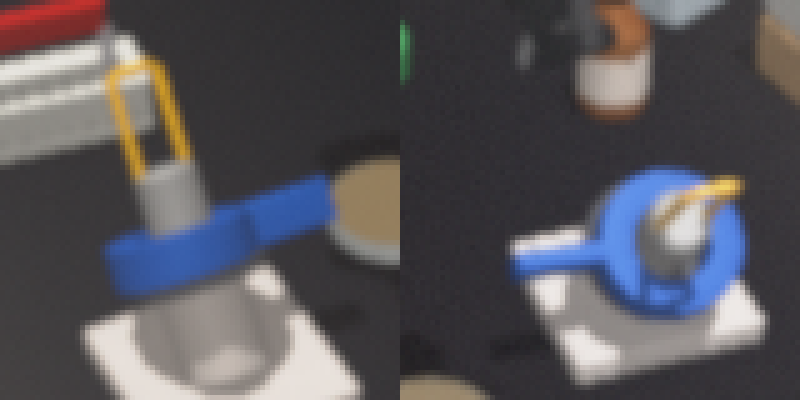

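Blue ring lies flat with the post and eye through it. Moving over to green.

apply_moves --plan '[{"tx": 0,"ty": 40,"tz": 0,"rx": -0.06,"ry": 0.02,"rz": -0.015,"jaw": -0.1},{"tx": 0,"ty": 85,"tz": 0,"rx": -0.12,"ry": 0.04,"rz": -0.03,"jaw": 0},{"tx": 0,"ty": 130,"tz": -10,"rx": -0.18,"ry": 0.06,"rz": -0.05,"jaw": 0},{"tx": 0,"ty": 175,"tz": -20,"rx": -0.24,"ry": 0.08,"rz": -0.07,"jaw": 0},{"tx": 0,"ty": 220,"tz": -35,"rx": -0.3,"ry": 0.1,"rz": -0.09,"jaw": 0},{"tx": 0,"ty": 265,"tz": -50,"rx": -0.36,"ry": 0.115,"rz": -0.11,"jaw": 0},{"tx": 0,"ty": 310,"tz": -70,"rx": -0.42,"ry": 0.135,"rz": -0.125,"jaw": 0},{"tx": 0,"ty": 355,"tz": -90,"rx": -0.46,"ry": 0.147,"rz": -0.137,"jaw": 0},{"tx": 0.6,"ty": 395,"tz": -115,"rx": -0.482,"ry": 0.154,"rz": -0.143,"jaw": 0},{"tx": 0.6,"ty": 430,"tz": -141,"rx": -0.482,"ry": 0.154,"rz": -0.143,"jaw": 0},{"tx": 0.6,"ty": 430,"tz": -141,"rx": -0.482,"ry": 0.154,"rz": -0.143,"jaw": 0}]'

```text
time_s: 11.65
position: [0.4752, 0.3997, 0.1146]
tool_rot: [[-0.948, 0.318, -0.008], [0.318, 0.948, -0.002], [0.007, -0.005, -1.0]]
ft_force: [-0.3, -1.1, 0.2]
grip_width: 0.0425
```

```bash
python3 - <<'E'
from wr import *
st();wov([(flatT([.5534,.371,5.9554]),.038)],"w18.png")
a=np.arctan2(.322,-.947)
R=np.array([[np.cos(a),np.sin(a),0],[np.sin(a),-np.cos(a),0],[0,0,-1]])
delta([.478,.397,-.0226],R)
E
```

```text
t 11.65 pos [0.4752 0.3997 0.1146] F [-0.3 -1.1  0.2] M [-0.04  0.01 -0.  ] w 0.0425
q [ 29.1  32.7  69.3   0.1  78.5 -42.4]
[[-0.948  0.318 -0.008]
 [ 0.318  0.948 -0.002]
 [ 0.007 -0.005 -1.   ]]
delta mm [   1.6   -1.1 -139.4] rot [ 0.002 -0.005 -0.003]
```

View pics/w18.png

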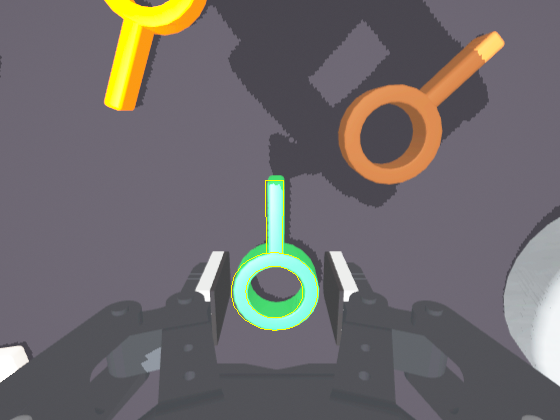

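Green ring overlay is exact. Descend and grip.

apply_moves --plan '[{"tx": 1,"ty": -1,"tz": -35,"rx": 0.002,"ry": -0.005,"rz": -0.003,"jaw": 0},{"tx": 2,"ty": -1,"tz": -75,"rx": 0.002,"ry": -0.005,"rz": -0.003,"jaw": 0},{"tx": 2,"ty": -1,"tz": -110,"rx": 0.002,"ry": -0.005,"rz": -0.003,"jaw": 0},{"tx": 2,"ty": -1,"tz": -130,"rx": 0.002,"ry": -0.005,"rz": -0.003,"jaw": 0},{"tx": 2,"ty": -1,"tz": -137,"rx": 0.002,"ry": -0.005,"rz": -0.003,"jaw": 0},{"tx": 2,"ty": -1,"tz": -137,"rx": 0.002,"ry": -0.005,"rz": -0.003,"jaw": 0},{"tx": 2,"ty": -1,"tz": -137,"rx": 0.002,"ry": -0.005,"rz": -0.003,"jaw": -1},{"tx": 2,"ty": -1,"tz": -137,"rx": 0.002,"ry": -0.005,"rz": -0.003,"jaw": -1},{"tx": 2,"ty": -1,"tz": -137,"rx": 0.002,"ry": -0.005,"rz": -0.003,"jaw": -1},{"tx": 2,"ty": -1,"tz": -137,"rx": 0.002,"ry": -0.005,"rz": -0.003,"jaw": -1}]' --grip_force 100

```text
time_s: 12.7
position: [0.4793, 0.3975, -0.0182]
tool_rot: [[-0.947, 0.322, 0.003], [0.322, 0.947, 0.002], [-0.002, 0.003, -1.0]]
ft_force: [-1.2, -0.7, 6.4]
grip_width: 0.0112
```

apply_moves --plan '[{"tx": 0,"ty": 0,"tz": 10,"rx": 0,"ry": 0,"rz": 0,"jaw": -1},{"tx": 0,"ty": 0,"tz": 40,"rx": 0,"ry": 0,"rz": 0,"jaw": -1},{"tx": 0,"ty": 0,"tz": 80,"rx": 0,"ry": 0,"rz": 0,"jaw": -1},{"tx": 0,"ty": 0,"tz": 120,"rx": 0,"ry": 0,"rz": 0,"jaw": -1},{"tx": 0,"ty": 0,"tz": 160,"rx": 0,"ry": 0,"rz": 0,"jaw": -1},{"tx": 0,"ty": 0,"tz": 200,"rx": 0,"ry": 0,"rz": 0,"jaw": -1},{"tx": 0,"ty": 0,"tz": 225,"rx": 0,"ry": 0,"rz": 0,"jaw": -1},{"tx": 0,"ty": 0,"tz": 230,"rx": 0,"ry": 0,"rz": 0,"jaw": -1},{"tx": 0,"ty": 0,"tz": 230,"rx": 0,"ry": 0,"rz": 0,"jaw": -1}]'

```text
time_s: 13.6
position: [0.4791, 0.3974, 0.2122]
tool_rot: [[-0.947, 0.322, 0.004], [0.322, 0.947, 0.002], [-0.003, 0.003, -1.0]]
ft_force: [-0.3, 0.3, -3.3]
grip_width: 0.0107
```

```bash
python3 - <<'E'
from tgt import *
st();s,D=pics()
p,f,f0=fitheld(s,D,.038,"green",[.079,-.0175,0,0,0],[0,1,2,3,4]);print(np.round(p,4),f,f0)
ov(s,D,p,.038,"h19.png")
showdelta(.25,p)
# blue resting pose check: fit blue on the post
E
```

```text
t 13.6 pos [0.4791 0.3974 0.2122] F [-0.3  0.3 -3.3] M [0.05 0.12 0.  ] w 0.0107
q [ 28.8  28.6  60.2   0.   90.9 -42.4]
[[-0.947  0.322  0.004]
 [ 0.322  0.947  0.002]
 [-0.003  0.003 -1.   ]]
[ 0.0794 -0.0174 -0.0168  0.0307 -0.0016] 17.349089613863487 26.703640077816534
0.25 mm [   8.6 -522.8   44.2] rot [ 0.64  -0.162  0.171] tcp [ 0.487 -0.126  0.254]
```

View pics/h19.png

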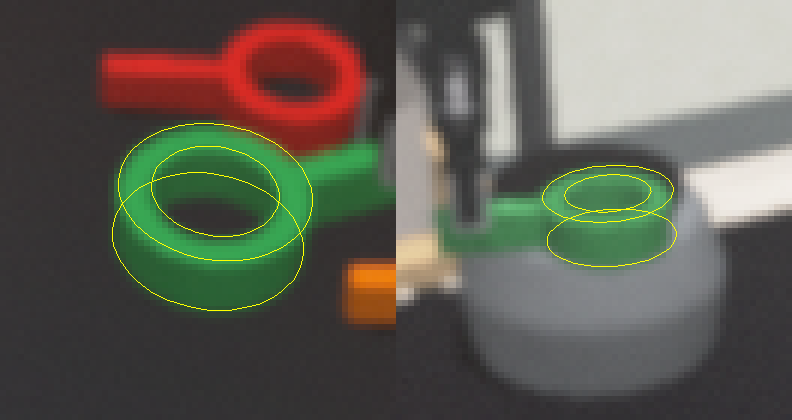

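apply_moves --plan '[{"tx": 0,"ty": -30,"tz": 30,"rx": 0,"ry": 0,"rz": 0,"jaw": -1},{"tx": 0,"ty": -75,"tz": 50,"rx": 0.05,"ry": -0.01,"rz": 0.01,"jaw": -1},{"tx": 0,"ty": -120,"tz": 60,"rx": 0.12,"ry": -0.03,"rz": 0.03,"jaw": -1},{"tx": 0,"ty": -165,"tz": 60,"rx": 0.2,"ry": -0.05,"rz": 0.05,"jaw": -1},{"tx": 0,"ty": -210,"tz": 60,"rx": 0.28,"ry": -0.07,"rz": 0.07,"jaw": -1},{"tx": 2,"ty": -255,"tz": 60,"rx": 0.36,"ry": -0.09,"rz": 0.1,"jaw": -1},{"tx": 4,"ty": -300,"tz": 60,"rx": 0.44,"ry": -0.11,"rz": 0.12,"jaw": -1},{"tx": 5,"ty": -345,"tz": 60,"rx": 0.52,"ry": -0.13,"rz": 0.14,"jaw": -1},{"tx": 6,"ty": -390,"tz": 58,"rx": 0.58,"ry": -0.145,"rz": 0.155,"jaw": -1},{"tx": 7,"ty": -435,"tz": 54,"rx": 0.62,"ry": -0.157,"rz": 0.165,"jaw": -1},{"tx": 8,"ty": -480,"tz": 48,"rx": 0.64,"ry": -0.162,"rz": 0.171,"jaw": -1},{"tx": 8.6,"ty": -522,"tz": 44,"rx": 0.64,"ry": -0.162,"rz": 0.171,"jaw": -1}]'

```text
time_s: 14.9
position: [0.4863, -0.1273, 0.2518]
tool_rot: [[-0.988, 0.12, 0.096], [0.154, 0.779, 0.607], [-0.002, 0.615, -0.789]]
ft_force: [0.5, 0.1, -1.5]
grip_width: 0.0107
```

```bash
python3 - <<'E'
from tgt import *
st();s,D=pics()
g=[.0794,-.0174,-.0168,.0307,-.0016]
P=postT(PP)
ex=[(P,circ(.02,.066)),(P,np.array([[0,.0185,.066],[0,.0185,.1315],[0,-.0185,.1315],[0,-.0185,.066]]))]
ov(s,D,g,.038,"h20.png",ex)
for h in(.145,.11,.075):showdelta(h,g)
E
```

```text
t 14.9 pos [ 0.4863 -0.1273  0.2518] F [ 0.5  0.1 -1.5] M [-0.46  0.22 -0.05] w 0.0107
q [ -46.    22.1   74.7   30.7  105.9 -124.7]
[[-0.988  0.12   0.096]
 [ 0.154  0.779  0.607]
 [-0.002  0.615 -0.789]]
0.145 mm [ 12.1  67.  -79.7] rot [-0.002 -0.004  0.006] tcp [ 0.499 -0.062  0.171]
0.11 mm [  16.1   88.1 -107.4] rot [-0.002 -0.004  0.006] tcp [ 0.503 -0.041  0.144]
0.075 mm [  20.1  109.2 -135. ] rot [-0.002 -0.004  0.006] tcp [ 0.507 -0.02   0.116]
```

View pics/h20.png

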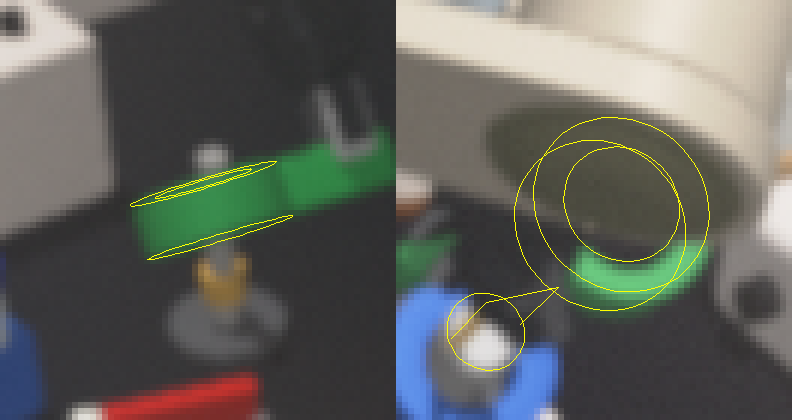

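apply_moves --plan '[{"tx": 4,"ty": 22,"tz": -27,"rx": -0.001,"ry": -0.002,"rz": 0.003,"jaw": -1},{"tx": 8,"ty": 44,"tz": -53,"rx": -0.002,"ry": -0.004,"rz": 0.006,"jaw": -1},{"tx": 11,"ty": 61,"tz": -73,"rx": -0.002,"ry": -0.004,"rz": 0.006,"jaw": -1},{"tx": 12,"ty": 69,"tz": -83,"rx": -0.002,"ry": -0.004,"rz": 0.006,"jaw": -1},{"tx": 13,"ty": 75,"tz": -91,"rx": -0.002,"ry": -0.004,"rz": 0.006,"jaw": -1},{"tx": 14,"ty": 81,"tz": -99,"rx": -0.002,"ry": -0.004,"rz": 0.006,"jaw": -1},{"tx": 16,"ty": 88,"tz": -107,"rx": -0.002,"ry": -0.004,"rz": 0.006,"jaw": -1},{"tx": 16,"ty": 88,"tz": -107,"rx": -0.002,"ry": -0.004,"rz": 0.006,"jaw": -1}]'

```text
time_s: 15.8
position: [0.5027, -0.0406, 0.1433]
tool_rot: [[-0.989, 0.117, 0.096], [0.151, 0.781, 0.606], [-0.004, 0.613, -0.79]]
ft_force: [0.2, 0.9, -1.7]
grip_width: 0.0112
```

```bash
python3 - <<'E'
from tgt import *
st();s,D=pics()
g=[.0794,-.0174,-.0168,.0307,-.0016]
P=postT(PP)
ex=[(P,circ(.02,.066)),(P,np.array([[0,.0185,.066],[0,.0185,.1315],[0,-.0185,.1315],[0,-.0185,.066]]))]
ov(s,D,g,.038,"h21.png",ex)
for h in(.075,.05,.032,.028):showdelta(h,g)
E
```

```text
t 15.8 pos [ 0.5027 -0.0406  0.1433] F [ 0.2  0.9 -1.7] M [-0.49  0.3  -0.02] w 0.0112
q [ -37.7   25.6   88.8   32.6   86.7 -127.3]
[[-0.989  0.117  0.096]
 [ 0.151  0.781  0.606]
 [-0.004  0.613 -0.79 ]]
0.075 mm [  4.   21.3 -28.1] rot [ 0.001 -0.    -0.   ] tcp [ 0.507 -0.02   0.116]
0.05 mm [  6.8  36.4 -47.9] rot [ 0.001 -0.    -0.   ] tcp [ 0.51  -0.005  0.096]
0.032 mm [  8.9  47.2 -62.1] rot [ 0.001 -0.    -0.   ] tcp [0.512 0.006 0.082]
0.028 mm [  9.3  49.6 -65.2] rot [ 0.001 -0.    -0.   ] tcp [0.512 0.008 0.079]
```

View pics/h21.png

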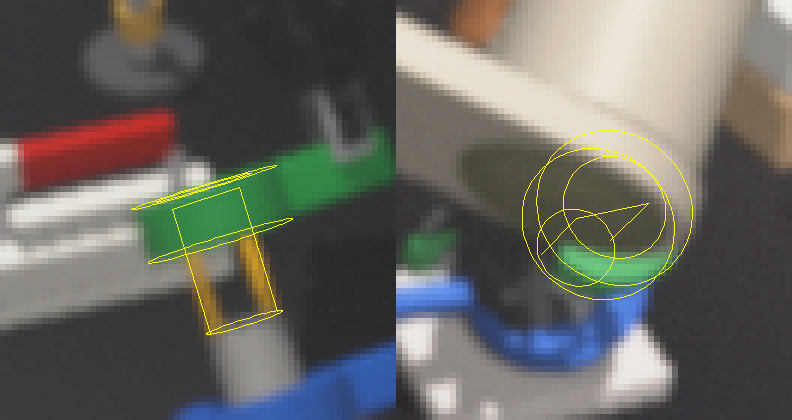

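Threaded over the eye. Going down to just above the blue ring.

apply_moves --plan '[{"tx": 2,"ty": 11,"tz": -14,"rx": 0,"ry": 0,"rz": 0,"jaw": -1},{"tx": 4,"ty": 21,"tz": -28,"rx": 0.001,"ry": 0,"rz": 0,"jaw": -1},{"tx": 5,"ty": 26,"tz": -35,"rx": 0.001,"ry": 0,"rz": 0,"jaw": -1},{"tx": 6,"ty": 32,"tz": -42,"rx": 0.001,"ry": 0,"rz": 0,"jaw": -1},{"tx": 7,"ty": 37,"tz": -49,"rx": 0.001,"ry": 0,"rz": 0,"jaw": -1},{"tx": 8,"ty": 43,"tz": -56,"rx": 0.001,"ry": 0,"rz": 0,"jaw": -1},{"tx": 9,"ty": 47,"tz": -62,"rx": 0.001,"ry": 0,"rz": 0,"jaw": -1},{"tx": 9,"ty": 47,"tz": -62,"rx": 0.001,"ry": 0,"rz": 0,"jaw": -1}]'

```text
time_s: 16.7
position: [0.5119, 0.006, 0.0816]
tool_rot: [[-0.989, 0.117, 0.096], [0.151, 0.781, 0.606], [-0.004, 0.614, -0.79]]
ft_force: [-0.5, -0.4, -2.2]
grip_width: 0.0108
```

apply_moves --plan '[{"tx": 0.2,"ty": 1.2,"tz": -1.6,"rx": 0,"ry": 0,"rz": 0,"jaw": -1},{"tx": 0.4,"ty": 2.4,"tz": -3.2,"rx": 0,"ry": 0,"rz": 0,"jaw": -1},{"tx": 0.6,"ty": 3,"tz": -4,"rx": 0,"ry": 0,"rz": 0,"jaw": -1},{"tx": 0.6,"ty": 3,"tz": -4,"rx": 0,"ry": 0,"rz": 0,"jaw": -1}]'

```text
time_s: 17.1
position: [0.5124, 0.0082, 0.0785]
tool_rot: [[-0.989, 0.116, 0.097], [0.151, 0.781, 0.606], [-0.005, 0.613, -0.79]]
ft_force: [-7.5, -6.8, 7.8]
grip_width: 0.011
```

Contact with the blue ring at the expected height. Release and look.

apply_moves --plan '[{"tx": 0,"ty": 0,"tz": 0,"rx": 0,"ry": 0,"rz": 0,"jaw": -0.5},{"tx": 0,"ty": 0,"tz": 0,"rx": 0,"ry": 0,"rz": 0,"jaw": -0.3},{"tx": 0,"ty": 0,"tz": 0,"rx": 0,"ry": 0,"rz": 0,"jaw": -0.3},{"tx": 0,"ty": 0,"tz": 0,"rx": 0,"ry": 0,"rz": 0,"jaw": -0.3},{"tx": -2,"ty": -12,"tz": 16,"rx": 0,"ry": 0,"rz": 0,"jaw": -0.3},{"tx": -6,"ty": -30,"tz": 40,"rx": 0,"ry": 0,"rz": 0,"jaw": -0.3},{"tx": -11,"ty": -60,"tz": 79,"rx": 0,"ry": 0,"rz": 0,"jaw": -0.3},{"tx": -20,"ty": -70,"tz": 115,"rx": 0,"ry": 0,"rz": 0,"jaw": -0.3},{"tx": -40,"ty": -60,"tz": 150,"rx": -0.05,"ry": 0,"rz": 0,"jaw": -0.2},{"tx": -80,"ty": -40,"tz": 180,"rx": -0.1,"ry": 0,"rz": 0,"jaw": -0.1},{"tx": -120,"ty": -20,"tz": 190,"rx": -0.2,"ry": 0,"rz": 0,"jaw": 0}]'

```text
time_s: 18.2
position: [0.3921, -0.0125, 0.2696]
tool_rot: [[-0.988, 0.117, 0.099], [0.148, 0.889, 0.433], [-0.037, 0.443, -0.896]]
ft_force: [0.6, -0.3, 0.8]
grip_width: 0.0427
```

```bash
python3 - <<'E'
from tgt import *
import pickle
st();D={n:env.get_image(n) for n in("scene","side","wrist")}
pickle.dump(D,open("d1.pkl","wb"))
o=[]
for n,(x0,y0) in (("scene",(215,180)),("side",(255,170))):
    o.append(cv2.resize(D[n]["image"][y0:y0+80,x0:x0+80],None,fx=5,fy=5,interpolation=3))
cv2.imwrite("pics/h22.png",np.hstack(o)[:,:,::-1])
o=[]
for n,(x0,y0) in (("scene",(185,160)),("side",(300,250))):
    o.append(cv2.resize(D[n]["image"][y0:y0+65,x0:x0+80],None,fx=5,fy=5,interpolation=3))
cv2.imwrite("pics/r22.png",np.hstack(o)[:,:,::-1])
E
```

```text
t 18.2 pos [ 0.3921 -0.0125  0.2696] F [ 0.6 -0.3  0.8] M [-0.2   0.02 -0.04] w 0.0427
q [ -38.6    3.3   91.8   23.7   96.5 -120.3]
[[-0.988  0.117  0.099]
 [ 0.148  0.889  0.433]
 [-0.037  0.443 -0.896]]
```

View pics/h22.png

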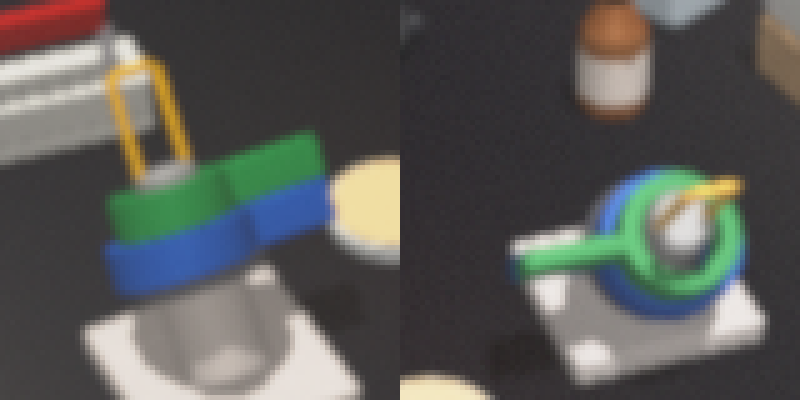

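View pics/r22.png

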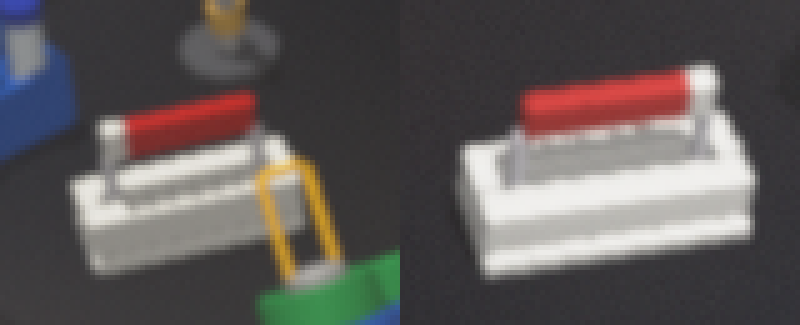

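Both rings lie flat, green on blue with the post and eye through them. Now the hook pose: scene grip outline from (98,120) to (257,130), side outline from (522,93) to (720,98) in these crops.

```bash
cat > hookfit.py <<'E'
from tgt import *
import pickle
D1=pickle.load(open("d1.pkl","rb"))
polyA=c2p([(98,121),(104,117),(250,91),(257,97),(258,130),(131,156),(120,152),(98,143)],185,160,5)
polyB=c2p([(122,94),(287,66),(315,65),(320,78),(319,98),(290,106),(128,136),(122,129)],300,250,5)
def fit():
    S2=5;res=[]
    def rast(p,w):
        m=np.zeros((60*S2,80*S2),np.uint8);cv2.fillConvexPoly(m,cv2.convexHull(((p-w)*S2).astype(np.float32)).astype(np.int32),1);return m
    wA=np.array([185,160]);wB=np.array([300,250]);tA=rast(polyA,wA);tB=rast(polyB,wB)
    box_=box(-.046,.058,-.007,.007,.074,.100)
    def cost(p):
        P=tf(flatT(p),box_);return float((rast(proj(D1["scene"],P),wA)!=tA).sum()+(rast(proj(D1["side"],P),wB)!=tB).sum())
    c=(onz(D1["scene"],*polyA.mean(0),.087)+onz(D1["side"],*polyB.mean(0),.087))/2
    print(c)
    best=None
    for a in np.arange(0,6.28,.15):
        p=[c[0],c[1],a];v=cost(p)
        if best is None or v<best[0]:best=(v,p)
    # both directions then pick nose by image
    p=best[1]
    r=minimize(cost,p,method="Nelder-Mead",options=dict(initial_simplex=[p,[p[0]+.01,p[1],p[2]],[p[0],p[1]+.01,p[2]],[p[0],p[1],p[2]+.1]],xatol=1e-4))
    print(r.x,r.fun,tA.sum()+tB.sum());return r.x
def hov(p,name):
    o=[]
    for n,(x0,y0) in (("scene",(185,160)),("side",(300,250))):
        d=D1[n];im=cv2.resize(d["image"][y0:y0+65,x0:x0+80],None,fx=5,fy=5,interpolation=3)
        for P in (box(-.046,.058,-.007,.007,.074,.100),):
            q=((proj(d,tf(flatT(p),P))-[x0,y0]+.5)*5-.5).round().astype(np.int32)
            for i in range(8):
                for j in (1,2,4):
                    if not i&j: cv2.line(im,tuple(map(int,q[i])),tuple(map(int,q[i|j])),(255,255,0),1)
            e=((proj(d,tf(flatT(p),[[.058,0,.1]]))-[x0,y0]+.5)*5-.5)[0];cv2.circle(im,(int(e[0]),int(e[1])),5,(0,255,255),1)
        o.append(im)
    cv2.imwrite("pics/"+name,np.hstack(o)[:,:,::-1])
if __name__=="__main__":
    p=fit();hov(p,"r23.png")
E
python3 hookfit.py
```

```text
[ 0.56091256 -0.2545141   0.087     ]
[ 0.55772281 -0.25328256  2.83559836] 3350.0 14900
```

View pics/r23.png

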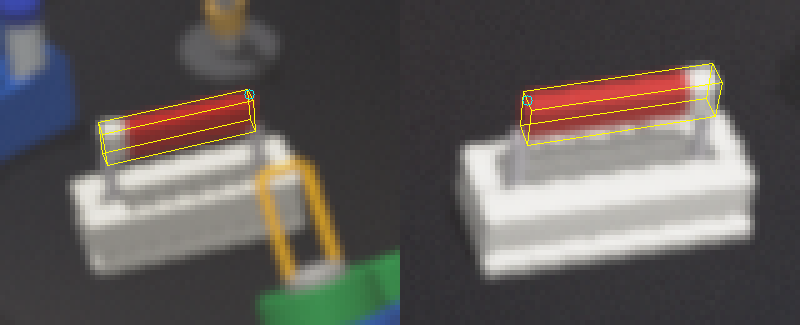

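```bash
python3 - <<'E'
from hookfit import *
hov([.5463,-.2497,-.306],"r24.png")
def up(deg):
    a=np.radians(deg);return np.array([[np.cos(a),np.sin(a),0],[np.sin(a),-np.cos(a),0],[0,0,-1]])
delta([.42,-.13,.27],up(76))
for n,u,v in (("burner",230,172),("petri",294,222),("rack",176,188)): print(n,onz(D1["scene"],u,v,0).round(3))
E
```

```text
delta mm [  29.  -119.9   -0.5] rot [-0.251  0.454 -1.646]
burner [ 0.425 -0.398  0.   ]
petri [ 0.412 -0.025  0.   ]
rack [ 0.635 -0.438  0.   ]
```

View pics/r24.png

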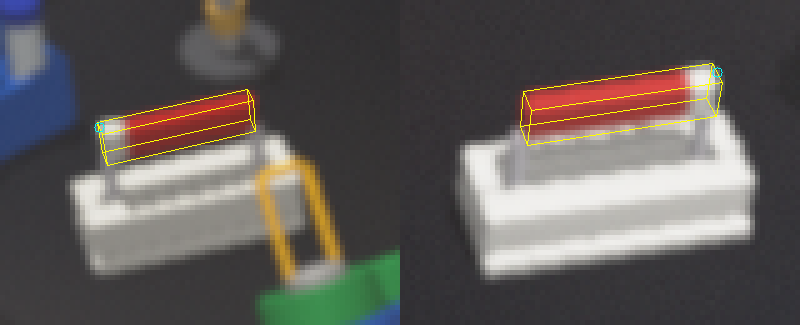

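apply_moves --plan '[{"tx": 2,"ty": -10,"tz": 0,"rx": -0.021,"ry": 0.038,"rz": -0.137,"jaw": 0},{"tx": 5,"ty": -20,"tz": 0,"rx": -0.042,"ry": 0.076,"rz": -0.274,"jaw": 0},{"tx": 7,"ty": -30,"tz": 0,"rx": -0.063,"ry": 0.114,"rz": -0.411,"jaw": 0},{"tx": 10,"ty": -40,"tz": 0,"rx": -0.084,"ry": 0.151,"rz": -0.549,"jaw": 0},{"tx": 12,"ty": -50,"tz": 0,"rx": -0.105,"ry": 0.189,"rz": -0.686,"jaw": 0},{"tx": 14,"ty": -60,"tz": 0,"rx": -0.126,"ry": 0.227,"rz": -0.823,"jaw": 0},{"tx": 17,"ty": -70,"tz": 0,"rx": -0.146,"ry": 0.265,"rz": -0.96,"jaw": 0},{"tx": 19,"ty": -80,"tz": 0,"rx": -0.167,"ry": 0.303,"rz": -1.097,"jaw": 0},{"tx": 22,"ty": -90,"tz": 0,"rx": -0.188,"ry": 0.34,"rz": -1.235,"jaw": 0},{"tx": 24,"ty": -100,"tz": 0,"rx": -0.209,"ry": 0.378,"rz": -1.372,"jaw": 0},{"tx": 26,"ty": -110,"tz": 0,"rx": -0.23,"ry": 0.416,"rz": -1.509,"jaw": 0},{"tx": 29,"ty": -120,"tz": 0,"rx": -0.251,"ry": 0.454,"rz": -1.646,"jaw": 0}]'

```text
time_s: 19.55
position: [0.4207, -0.1308, 0.2693]
tool_rot: [[0.247, 0.969, -0.003], [0.969, -0.247, 0.0], [-0.0, -0.003, -1.0]]
ft_force: [0.0, 0.5, -0.5]
grip_width: 0.0427
```

```bash
python3 - <<'E'
from tgt import *
st()
def up(deg):
    a=np.radians(deg);return np.array([[np.cos(a),np.sin(a),0],[np.sin(a),-np.cos(a),0],[0,0,-1]])
delta([.5654,-.2557,.17],up(-17.5))
E
```

```text
t 19.55 pos [ 0.4207 -0.1308  0.2693] F [ 0.   0.5 -0.5] M [0.02 0.02 0.02] w 0.0427
q [-32.7   7.9  81.5  -0.1  90.8 -18.4]
[[ 0.247  0.969 -0.003]
 [ 0.969 -0.247  0.   ]
 [-0.    -0.003 -1.   ]]
delta mm [ 144.7 -124.9  -99.3] rot [-0.003 -0.002 -1.626]
```

apply_moves --plan '[{"tx": 6,"ty": -20,"tz": 0,"rx": 0,"ry": 0,"rz": -0.135,"jaw": 0},{"tx": 15,"ty": -40,"tz": 0,"rx": 0,"ry": 0,"rz": -0.27,"jaw": 0},{"tx": 28,"ty": -60,"tz": 0,"rx": 0,"ry": 0,"rz": -0.406,"jaw": 0},{"tx": 43,"ty": -80,"tz": 0,"rx": -0.001,"ry": -0.001,"rz": -0.542,"jaw": 0},{"tx": 58,"ty": -95,"tz": 0,"rx": -0.001,"ry": -0.001,"rz": -0.677,"jaw": 0},{"tx": 73,"ty": -107,"tz": 0,"rx": -0.001,"ry": -0.001,"rz": -0.813,"jaw": 0},{"tx": 88,"ty": -115,"tz": 0,"rx": -0.002,"ry": -0.001,"rz": -0.948,"jaw": 0},{"tx": 103,"ty": -120,"tz": -5,"rx": -0.002,"ry": -0.001,"rz": -1.084,"jaw": 0},{"tx": 118,"ty": -125,"tz": -20,"rx": -0.002,"ry": -0.002,"rz": -1.22,"jaw": 0},{"tx": 130,"ty": -125,"tz": -45,"rx": -0.003,"ry": -0.002,"rz": -1.355,"jaw": 0},{"tx": 140,"ty": -125,"tz": -75,"rx": -0.003,"ry": -0.002,"rz": -1.49,"jaw": 0},{"tx": 145,"ty": -125,"tz": -99,"rx": -0.003,"ry": -0.002,"rz": -1.626,"jaw": 0}]'

```text
time_s: 20.75
position: [0.5664, -0.2559, 0.1663]
tool_rot: [[0.952, -0.306, -0.003], [-0.306, -0.952, 0.003], [-0.004, -0.002, -1.0]]
ft_force: [0.7, 0.3, -1.4]
grip_width: 0.0429
```

```bash
python3 - <<'E'
from tgt import *
st()
def up(deg):
    a=np.radians(deg);return np.array([[np.cos(a),np.sin(a),0],[np.sin(a),-np.cos(a),0],[0,0,-1]])
delta([.5654,-.2557,.04],up(-17.5))
d=env.get_image("wrist");im=d["image"].copy()
q=proj(d,tf(flatT([.5463,-.2497,-.306]),np.array([[-.046,-.007,.1],[.058,-.007,.1],[.058,.007,.1],[-.046,.007,.1]])))
cv2.polylines(im,[q.round().astype(np.int32)],True,(255,255,0),1)
e=proj(d,tf(flatT([.5463,-.2497,-.306]),[[.02,0,.1]]))[0];cv2.circle(im,(int(e[0]),int(e[1])),4,(0,255,255),1)
cv2.imwrite("pics/w25.png",im[:,:,::-1])
E
```

```text
t 20.75 pos [ 0.5664 -0.2559  0.1663] F [ 0.7  0.3 -1.4] M [ 0.01  0.03 -0.04] w 0.0429
q [-35.2  30.3  64.7   0.   85.2  72.6]
[[ 0.952 -0.306 -0.003]
 [-0.306 -0.952  0.003]
 [-0.004 -0.002 -1.   ]]
delta mm [  -1.     0.2 -126.3] rot [-0.003 -0.003  0.005]
```

View pics/w25.png

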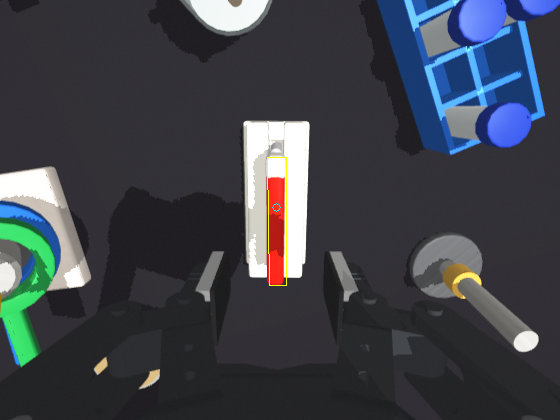

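The overlay matches the hook grip (white nose end at about (277,165), red grip down to row 285). Descend and grip at x=20.

apply_moves --plan '[{"tx": -1,"ty": 0,"tz": -35,"rx": -0.003,"ry": -0.003,"rz": 0.005,"jaw": 0},{"tx": -1,"ty": 0,"tz": -70,"rx": -0.003,"ry": -0.003,"rz": 0.005,"jaw": 0},{"tx": -1,"ty": 0,"tz": -100,"rx": -0.003,"ry": -0.003,"rz": 0.005,"jaw": 0},{"tx": -1,"ty": 0,"tz": -118,"rx": -0.003,"ry": -0.003,"rz": 0.005,"jaw": 0},{"tx": -1,"ty": 0,"tz": -125,"rx": -0.003,"ry": -0.003,"rz": 0.005,"jaw": 0},{"tx": -1,"ty": 0,"tz": -125,"rx": -0.003,"ry": -0.003,"rz": 0.005,"jaw": 0},{"tx": -1,"ty": 0,"tz": -125,"rx": -0.003,"ry": -0.003,"rz": 0.005,"jaw": -1},{"tx": -1,"ty": 0,"tz": -125,"rx": -0.003,"ry": -0.003,"rz": 0.005,"jaw": -1},{"tx": -1,"ty": 0,"tz": -125,"rx": -0.003,"ry": -0.003,"rz": 0.005,"jaw": -1},{"tx": -1,"ty": 0,"tz": -125,"rx": -0.003,"ry": -0.003,"rz": 0.005,"jaw": -1}]' --grip_force 100

```text
time_s: 21.8
position: [0.5651, -0.2553, 0.0387]
tool_rot: [[0.952, -0.307, -0.003], [-0.307, -0.952, 0.003], [-0.004, -0.002, -1.0]]
ft_force: [0.8, 0.8, 6.4]
grip_width: 0.0121
```

```bash
python3 - <<'E'
from tgt import *
s=st()
D={n:env.get_image(n) for n in("scene","side","wrist")}
o=[]
for n,(x0,y0) in (("scene",(180,140)),("side",(300,230))):
    o.append(cv2.resize(D[n]["image"][y0:y0+80,x0:x0+80],None,fx=5,fy=5,interpolation=3))
cv2.imwrite("pics/h26.png",np.hstack(o)[:,:,::-1]);cv2.imwrite("pics/w26.png",D["wrist"]["image"][:,:,::-1])
E
```

```text
t 21.8 pos [ 0.5651 -0.2553  0.0387] F [0.8 0.8 6.4] M [ 0.16 -0.02  0.01] w 0.0121
q [-35.2  37.   75.    0.   68.3  72.6]
[[ 0.952 -0.307 -0.003]
 [-0.307 -0.952  0.003]
 [-0.004 -0.002 -1.   ]]
```

View pics/h26.png

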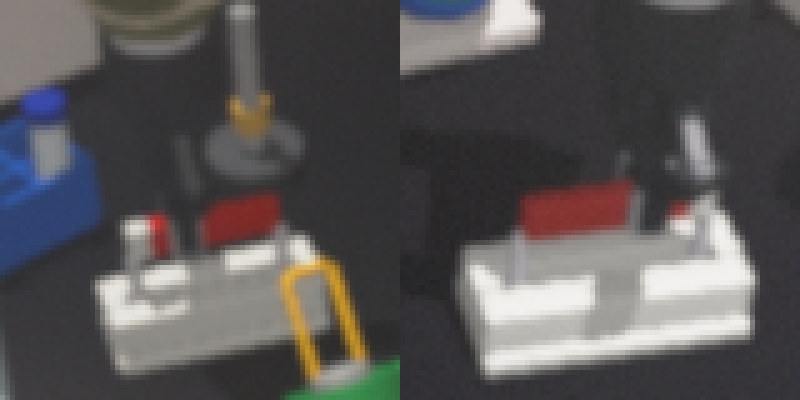

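View pics/w26.png

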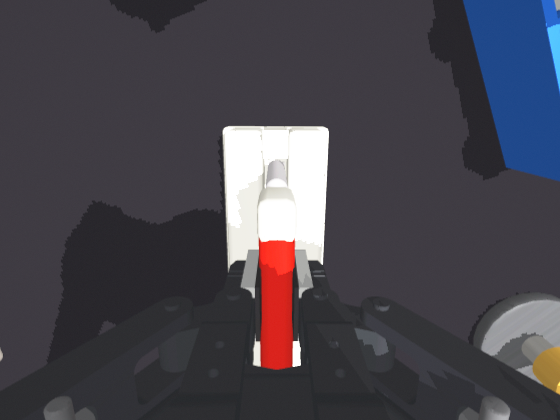

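apply_moves --plan '[{"tx": 0,"ty": 0,"tz": 8,"rx": 0,"ry": 0,"rz": 0,"jaw": -1},{"tx": 0,"ty": 0,"tz": 25,"rx": 0,"ry": 0,"rz": 0,"jaw": -1},{"tx": 0,"ty": 0,"tz": 50,"rx": 0,"ry": 0,"rz": 0,"jaw": -1},{"tx": 0,"ty": 0,"tz": 90,"rx": 0,"ry": 0,"rz": 0,"jaw": -1},{"tx": 0,"ty": 0,"tz": 130,"rx": 0,"ry": 0,"rz": 0,"jaw": -1},{"tx": 0,"ty": 0,"tz": 170,"rx": 0,"ry": 0,"rz": 0,"jaw": -1},{"tx": 0,"ty": 0,"tz": 190,"rx": 0,"ry": 0,"rz": 0,"jaw": -1},{"tx": 0,"ty": 0,"tz": 190,"rx": 0,"ry": 0,"rz": 0,"jaw": -1}]'

```text
time_s: 22.75
position: [0.5657, -0.2557, 0.2321]
tool_rot: [[0.952, -0.307, 0.002], [-0.307, -0.952, -0.001], [0.002, 0.0, -1.0]]
ft_force: [0.2, -0.4, -2.2]
grip_width: 0.0124
```

```bash
cat > hk.py <<'E'
from tgt import *
HG=np.eye(4);HG[:3,:3]=np.diag([1,-1,-1.])
HG[:3,3]=[-.0200,0.0005,-.0268]   # hook origin in tool frame (updated below)
def hooklines():
    L=[]
    b=lambda *a: box(*a)
    return [("grip",box(-.046,.058,-.007,.007,.062,.088)),("nose",box(.052,.062,-.005,.005,0,.062)),("hinge",box(-.051,-.041,-.005,.005,0,.062)),("gate",box(0,.049,-.0035,.0035,.0045,.0115))]
def hdraw(s,D,name,HG=HG,w=90,h=75,sc=4.4,extra=[]):
    T=toolT(s)@HG;o=[]
    for n in D:
        c=proj(D[n],tf(T,[[0,0,.05]]))[0].round().astype(int);x0,y0=max(c[0]-w//2,0),max(c[1]-h//2,0)
        im=cv2.resize(D[n]["image"][y0:y0+h,x0:x0+w],None,fx=sc,fy=sc,interpolation=3)
        for k,P in hooklines():
            q=((proj(D[n],tf(T,P))-[x0,y0]+.5)*sc-.5).round().astype(np.int32)
            for i in range(8):
                for j in (1,2,4):
                    if not i&j: cv2.line(im,tuple(map(int,q[i])),tuple(map(int,q[i|j])),(255,255,0),1)
        for TT,P in extra:
            cv2.polylines(im,[((proj(D[n],tf(TT,P))-[x0,y0]+.5)*sc-.5).round().astype(np.int32)],False,(0,255,255),1)
        o.append(im)
    hh=min(i.shape[0] for i in o);cv2.imwrite("pics/"+name,np.hstack([i[:hh] for i in o])[:,:,::-1])
E
python3 - <<'E'
from hk import *
T=np.eye(4);T[:3,:3]=[[.952,-.307,-.003],[-.307,-.952,.003],[-.004,-.002,-1]];T[:3,3]=[.5651,-.2553,.0387]
print((np.linalg.inv(T)@flatT([.5463,-.2497,-.306],.012)).round(4))
s=st();D={n:env.get_image(n) for n in("scene","side")}
hdraw(s,D,"k27.png")
E
```

```text
[[ 9.997e-01 -5.900e-03 -3.800e-03 -1.950e-02]
 [-6.000e-03 -9.997e-01 -1.900e-03  5.000e-04]
 [-4.000e-03  2.000e-03 -1.000e+00  2.680e-02]
 [ 0.000e+00  0.000e+00  0.000e+00  1.000e+00]]
t 22.75 pos [ 0.5657 -0.2557  0.2321] F [ 0.2 -0.4 -2.2] M [-0.03 -0.03  0.02] w 0.0124
q [-35.2  28.   58.1   0.   93.8  72.6]
[[ 0.952 -0.307  0.002]
 [-0.307 -0.952 -0.001]
 [ 0.002  0.    -1.   ]]
```

View pics/k27.png

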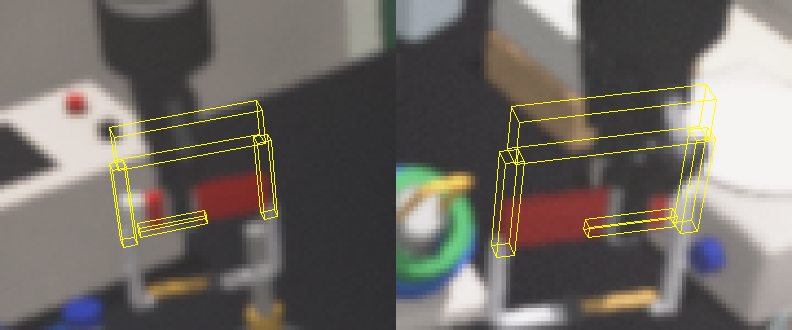

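```bash
sed -i 's/^HG\[:3,3\].*/HG[:3,3]=[-.0195,0.0005,.0268]/' hk.py
python3 - <<'E'
from hk import *
s=env.observe();D={n:env.get_image(n) for n in("scene","side")}
hdraw(s,D,"k28.png",w=66,h=70,sc=6)
P=postT(PP);H=np.eye(4);
def tgt(zb,xb=.037,pitch=0,h=.128):
    # hook pose in post frame such that hook point (xb,0,zb) is at eye_top
    R=Q.from_rotvec([0,pitch,0]).as_matrix();H=np.eye(4);H[:3,:3]=R;H[:3,3]=np.array([0,0,h])-R@[xb,0,zb];return P@H@np.linalg.inv(HG)
for zb in (-.06,-.02,.004,.056):
    T=tgt(zb);print(zb,"tcp",T[:3,3].round(4)); delta(T[:3,3],T[:3,:3])
E
```

```text
-0.06 tcp [ 0.5647 -0.1418  0.229 ]
delta mm [  0.3 113.    2.3] rot [ 0.381 -0.648  1.625]
-0.02 tcp [ 0.5693 -0.1177  0.1974]
delta mm [  4.9 137.1 -29.3] rot [ 0.381 -0.648  1.625]
0.004 tcp [ 0.572  -0.1033  0.1784]
delta mm [  7.6 151.6 -48.3] rot [ 0.381 -0.648  1.625]
0.056 tcp [ 0.5779 -0.0719  0.1373]
delta mm [ 13.5 182.9 -89.4] rot [ 0.381 -0.648  1.625]
```

View pics/k28.png

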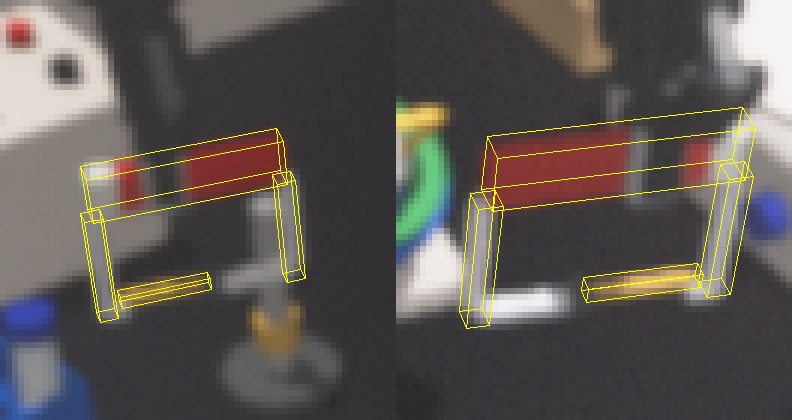

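The overlay fits the held hook and gate exactly. I'll rotate it to line up with the post, staying high and clear.

apply_moves --plan '[{"tx": 0,"ty": 5,"tz": 10,"rx": 0.028,"ry": -0.048,"rz": 0.12,"jaw": -1},{"tx": 0,"ty": 10,"tz": 20,"rx": 0.056,"ry": -0.096,"rz": 0.24,"jaw": -1},{"tx": 0,"ty": 15,"tz": 30,"rx": 0.085,"ry": -0.144,"rz": 0.361,"jaw": -1},{"tx": 0,"ty": 20,"tz": 40,"rx": 0.113,"ry": -0.192,"rz": 0.481,"jaw": -1},{"tx": 0,"ty": 25,"tz": 45,"rx": 0.141,"ry": -0.24,"rz": 0.602,"jaw": -1},{"tx": 0,"ty": 30,"tz": 50,"rx": 0.169,"ry": -0.288,"rz": 0.722,"jaw": -1},{"tx": 0,"ty": 35,"tz": 50,"rx": 0.198,"ry": -0.336,"rz": 0.843,"jaw": -1},{"tx": 0,"ty": 40,"tz": 50,"rx": 0.226,"ry": -0.384,"rz": 0.963,"jaw": -1},{"tx": 0,"ty": 45,"tz": 50,"rx": 0.254,"ry": -0.432,"rz": 1.083,"jaw": -1},{"tx": 0,"ty": 50,"tz": 50,"rx": 0.282,"ry": -0.48,"rz": 1.204,"jaw": -1},{"tx": 0,"ty": 55,"tz": 50,"rx": 0.31,"ry": -0.528,"rz": 1.324,"jaw": -1},{"tx": 0,"ty": 60,"tz": 50,"rx": 0.339,"ry": -0.576,"rz": 1.445,"jaw": -1}]'

```text
time_s: 24.15
position: [0.564, -0.1948, 0.2752]
tool_rot: [[0.325, 0.933, 0.157], [0.758, -0.356, 0.547], [0.566, -0.059, -0.823]]
ft_force: [0.9, 0.5, -2.0]
grip_width: 0.0121
```

```bash
cat >> hk.py <<'E'
P=postT(PP)
def tgt(zb,xb=.037,pitch=0,h=.128,dx=0,dy=0):
    R=Q.from_rotvec([0,pitch,0]).as_matrix();H=np.eye(4);H[:3,:3]=R;H[:3,3]=np.array([dx,dy,h])-R@[xb,0,zb];return P@H@np.linalg.inv(HG)
def go(*zs,**k):
    for zb in zs:
        T=tgt(zb,**k);print(zb,"tcp",T[:3,3].round(4),end=" ");delta(T[:3,3],T[:3,:3])
EX=[(P,np.array([[0,.0185,.066],[0,.0185,.1315],[0,-.0185,.1315],[0,-.0185,.066]])),(P,np.array([[0,.015,.128],[0,-.015,.128]]))]
E
python3 - <<'E'
from hk import *
st();go(-.06)
E
```

```text
t 24.15 pos [ 0.564  -0.1948  0.2752] F [ 0.9  0.5 -2. ] M [-0.5   0.11 -0.01] w 0.0121
q [-45.2  29.1  57.7  31.7 108.9 -17. ]
[[ 0.325  0.933  0.157]
 [ 0.758 -0.356  0.547]
 [ 0.566 -0.059 -0.823]]
-0.06 tcp [ 0.5647 -0.1418  0.229 ] delta mm [  0.7  52.9 -46.3] rot [ 0.039 -0.072  0.176]
```

apply_moves --plan '[{"tx": 0,"ty": 0,"tz": 0,"rx": 0.02,"ry": -0.036,"rz": 0.09,"jaw": -1},{"tx": 0,"ty": 10,"tz": -8,"rx": 0.039,"ry": -0.072,"rz": 0.176,"jaw": -1},{"tx": 0,"ty": 25,"tz": -22,"rx": 0.039,"ry": -0.072,"rz": 0.176,"jaw": -1},{"tx": 1,"ty": 40,"tz": -35,"rx": 0.039,"ry": -0.072,"rz": 0.176,"jaw": -1},{"tx": 1,"ty": 53,"tz": -46,"rx": 0.039,"ry": -0.072,"rz": 0.176,"jaw": -1},{"tx": 1,"ty": 53,"tz": -46,"rx": 0.039,"ry": -0.072,"rz": 0.176,"jaw": -1}]'

```text
time_s: 24.75
position: [0.5642, -0.14, 0.227]
tool_rot: [[0.149, 0.983, 0.11], [0.775, -0.185, 0.605], [0.615, -0.005, -0.789]]
ft_force: [0.2, -0.7, -2.4]
grip_width: 0.012
```

```bash
python3 - <<'E'
from hk import *
s=st();D={n:env.get_image(n) for n in("scene","side")}
hdraw(s,D,"k29.png",w=66,h=70,sc=6,extra=EX)
cv2.imwrite("pics/w29.png",env.get_image("wrist")["image"][:,:,::-1])
go(-.03,-.01,.004,.03,.056)
E
```

```text
t 24.75 pos [ 0.5642 -0.14    0.227 ] F [ 0.2 -0.7 -2.4] M [-0.52  0.12 -0.05] w 0.012
q [-41.8  30.1  65.4  32.7 104.1 -28.5]
[[ 0.149  0.983  0.11 ]
 [ 0.775 -0.185  0.605]
 [ 0.615 -0.005 -0.789]]
-0.03 tcp [ 0.5681 -0.1238  0.2053] delta mm [  3.   18.6 -23.9] rot [ 0.001 -0.     0.001]
-0.01 tcp [ 0.5704 -0.1117  0.1895] delta mm [  5.3  30.7 -39.7] rot [ 0.001 -0.     0.001]
0.004 tcp [ 0.572  -0.1033  0.1784] delta mm [  6.9  39.1 -50.8] rot [ 0.001 -0.     0.001]
0.03 tcp [ 0.5749 -0.0876  0.1579] delta mm [  9.9  54.8 -71.3] rot [ 0.001 -0.     0.001]
0.056 tcp [ 0.5779 -0.0719  0.1373] delta mm [ 12.8  70.5 -91.8] rot [ 0.001 -0.     0.001]
```

View pics/k29.png

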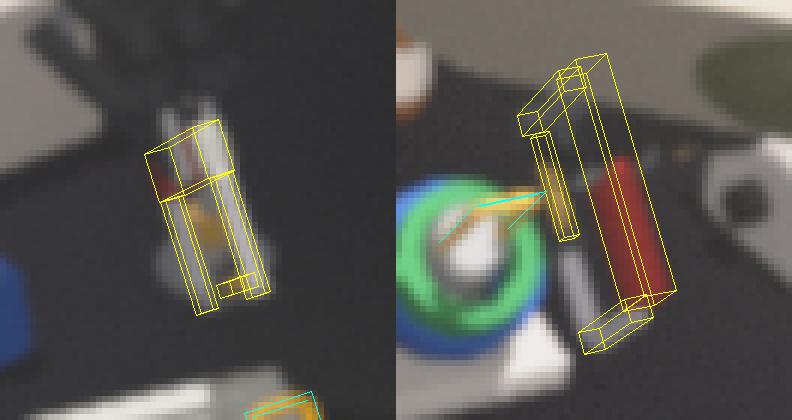

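View pics/w29.png

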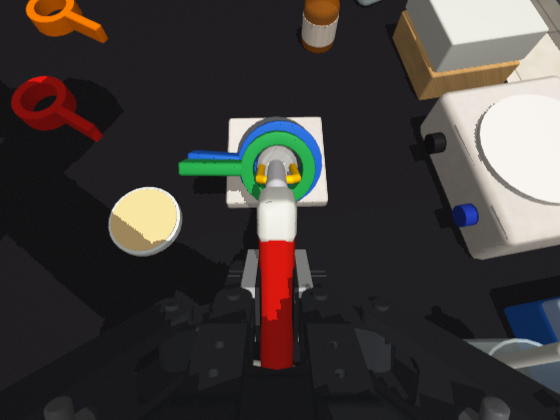

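The eye legs sit symmetrically (262/293) about the hook in the wrist view. Approaching to just before contact.

apply_moves --plan '[{"tx": 1,"ty": 9,"tz": -12,"rx": 0.001,"ry": 0,"rz": 0.001,"jaw": -1},{"tx": 3,"ty": 19,"tz": -24,"rx": 0.001,"ry": 0,"rz": 0.001,"jaw": -1},{"tx": 4,"ty": 26,"tz": -33,"rx": 0.001,"ry": 0,"rz": 0.001,"jaw": -1},{"tx": 5,"ty": 31,"tz": -40,"rx": 0.001,"ry": 0,"rz": 0.001,"jaw": -1},{"tx": 5,"ty": 31,"tz": -40,"rx": 0.001,"ry": 0,"rz": 0.001,"jaw": -1}]' --grip_force 120

```text
time_s: 25.4
position: [0.57, -0.1111, 0.1886]
tool_rot: [[0.147, 0.983, 0.112], [0.776, -0.185, 0.603], [0.614, -0.001, -0.789]]
ft_force: [-1.1, 0.4, -1.7]
grip_width: 0.0117
```

```bash
python3 - <<'E'
from hk import *
s=st();D={n:env.get_image(n) for n in("scene","side")}
hdraw(s,D,"k30.png",w=50,h=60,sc=8,extra=EX)
hdraw(s,D,"k30b.png",w=50,h=60,sc=8) 
o=[]
for n in D:
    c=proj(D[n],P[:3,:3]@[0,0,.14]+P[:3,3])[0].astype(int)
    o.append(cv2.resize(D[n]["image"][c[1]-25:c[1]+25,c[0]-25:c[0]+25],None,fx=8,fy=8,interpolation=3))
cv2.imwrite("pics/k30c.png",np.hstack(o)[:,:,::-1])
go(.004,.01,.03,.05,.056)
E
```

```text
t 25.4 pos [ 0.57   -0.1111  0.1886] F [-1.1  0.4 -1.7] M [-0.51  0.1  -0.  ] w 0.0117
q [-39.4  30.8  70.7  32.9  97.6 -29.8]
[[ 0.147  0.983  0.112]
 [ 0.776 -0.185  0.603]
 [ 0.614 -0.001 -0.789]]
0.004 tcp [ 0.572  -0.1033  0.1784] delta mm [  1.7   8.5 -11.1] rot [ 0.  0. -0.]
0.01 tcp [ 0.5727 -0.0997  0.1737] delta mm [  2.4  12.1 -15.8] rot [ 0.  0. -0.]
0.03 tcp [ 0.5749 -0.0876  0.1579] delta mm [  4.7  24.2 -31.6] rot [ 0.  0. -0.]
0.05 tcp [ 0.5772 -0.0756  0.1421] delta mm [  7.   36.2 -47.4] rot [ 0.  0. -0.]
0.056 tcp [ 0.5779 -0.0719  0.1373] delta mm [  7.6  39.9 -52.2] rot [ 0.  0. -0.]
```

View pics/k30.png

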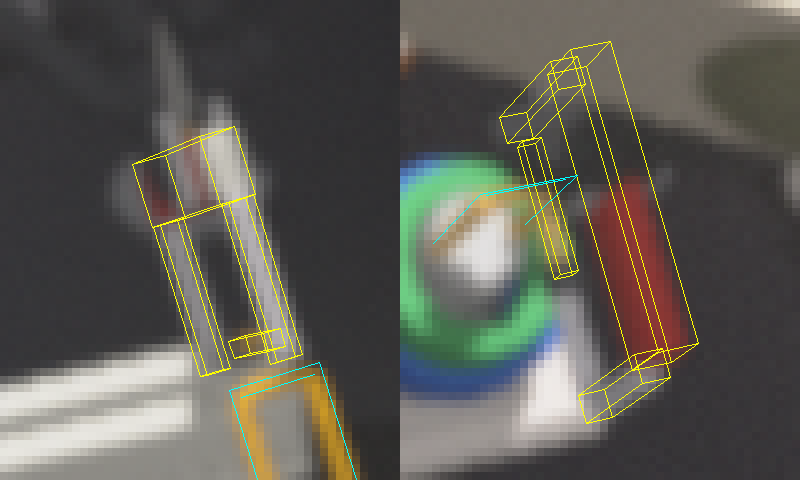

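View pics/k30c.png

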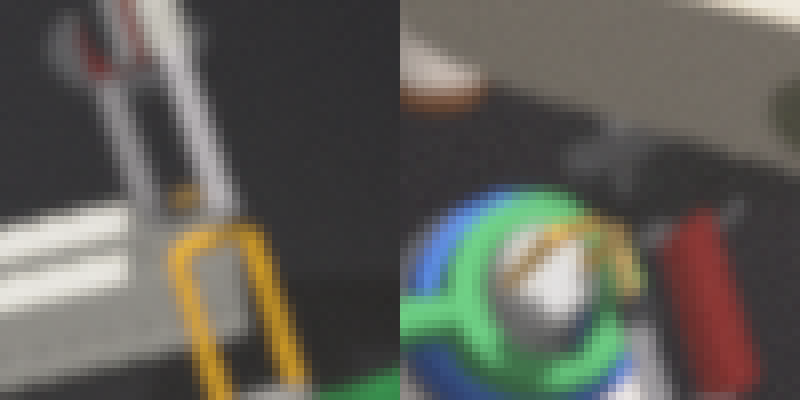

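apply_moves --plan '[{"tx": 0.8,"ty": 4,"tz": -5.5,"rx": 0,"ry": 0,"rz": 0,"jaw": -1},{"tx": 1.7,"ty": 8.5,"tz": -11,"rx": 0,"ry": 0,"rz": 0,"jaw": -1},{"tx": 2.4,"ty": 12,"tz": -16,"rx": 0,"ry": 0,"rz": 0,"jaw": -1},{"tx": 2.4,"ty": 12,"tz": -16,"rx": 0,"ry": 0,"rz": 0,"jaw": -1}]'

```text
time_s: 25.9
position: [0.5726, -0.0994, 0.1729]
tool_rot: [[0.147, 0.983, 0.113], [0.776, -0.185, 0.603], [0.613, -0.001, -0.79]]
ft_force: [0.4, -1.7, -1.6]
grip_width: 0.0117
```

```bash
python3 - <<'E'
from hk import *
s=st();D={n:env.get_image(n) for n in("scene","side")}
o=[]
for n in D:
    c=proj(D[n],P[:3,:3]@[0,0,.14]+P[:3,3])[0].astype(int)
    o.append(cv2.resize(D[n]["image"][c[1]-25:c[1]+25,c[0]-25:c[0]+25],None,fx=8,fy=8,interpolation=3))
cv2.imwrite("pics/k31.png",np.hstack(o)[:,:,::-1])
f=s["ft_force"];print("along post axes",P[:3,:3].T@f)
go(.01,.03,.05,.056)
E
```

```text
t 25.9 pos [ 0.5726 -0.0994  0.1729] F [ 0.4 -1.7 -1.6] M [-0.75  0.15 -0.01] w 0.0117
q [-38.3  31.3  72.6  33.   95.  -30.3]
[[ 0.147  0.983  0.113]
 [ 0.776 -0.185  0.603]
 [ 0.613 -0.001 -0.79 ]]
along post axes [-2.23665137 -0.73958614 -0.25051459]
0.01 tcp [ 0.5727 -0.0997  0.1737] delta mm [0.1 0.2 0.2] rot [ 0. -0. -0.]
0.03 tcp [ 0.5749 -0.0876  0.1579] delta mm [  2.4  12.3 -15.6] rot [ 0. -0. -0.]
0.05 tcp [ 0.5772 -0.0756  0.1421] delta mm [  4.6  24.3 -31.4] rot [ 0. -0. -0.]
0.056 tcp [ 0.5779 -0.0719  0.1373] delta mm [  5.3  28.  -36.1] rot [ 0. -0. -0.]
```

View pics/k31.png

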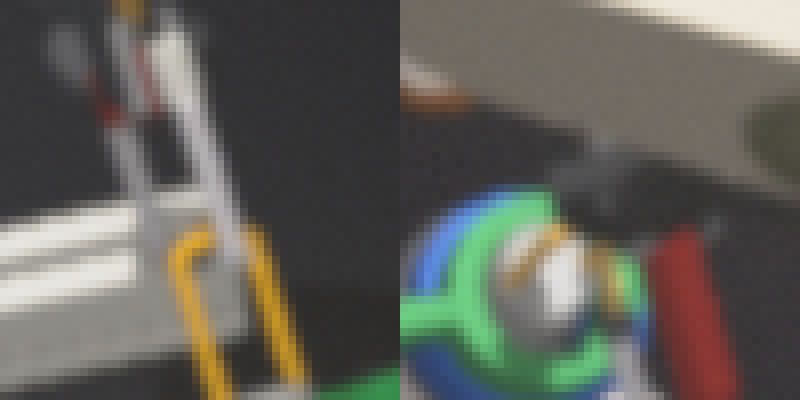

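The nose is in front of the bar and the gate force is rising gently. Keep pressing.

apply_moves --plan '[{"tx": 0.8,"ty": 4,"tz": -5,"rx": 0,"ry": 0,"rz": 0,"jaw": -1},{"tx": 1.6,"ty": 8,"tz": -10,"rx": 0,"ry": 0,"rz": 0,"jaw": -1},{"tx": 2.4,"ty": 12.3,"tz": -15.6,"rx": 0,"ry": 0,"rz": 0,"jaw": -1},{"tx": 2.4,"ty": 12.3,"tz": -15.6,"rx": 0,"ry": 0,"rz": 0,"jaw": -1}]'

```text
time_s: 26.4
position: [0.5746, -0.0871, 0.1566]
tool_rot: [[0.147, 0.983, 0.112], [0.777, -0.185, 0.602], [0.613, -0.002, -0.79]]
ft_force: [-0.6, -3.5, -3.3]
grip_width: 0.0116
```

```bash
python3 - <<'E'
from hk import *
s=st();D={n:env.get_image(n) for n in("scene","side")}
o=[]
for n in D:
    c=proj(D[n],P[:3,:3]@[0,0,.14]+P[:3,3])[0].astype(int)
    o.append(cv2.resize(D[n]["image"][c[1]-25:c[1]+25,c[0]-25:c[0]+25],None,fx=8,fy=8,interpolation=3))
cv2.imwrite("pics/k32.png",np.hstack(o)[:,:,::-1])
print("along post axes",P[:3,:3].T@s["ft_force"])
go(.04,.05,.056)
E
```

```text
t 26.4 pos [ 0.5746 -0.0871  0.1566] F [-0.6 -3.5 -3.3] M [-1.13  0.26  0.07] w 0.0116
q [-37.2  31.9  74.5  33.2  92.4 -30.7]
[[ 0.147  0.983  0.112]
 [ 0.777 -0.185  0.602]
 [ 0.613 -0.002 -0.79 ]]
along post axes [-4.83085019 -0.05936879 -0.45410559]
0.04 tcp [ 0.5761 -0.0816  0.15  ] delta mm [ 1.3  6.1 -7.3] rot [ 0.001 -0.001 -0.001]
0.05 tcp [ 0.5772 -0.0756  0.1421] delta mm [  2.5  12.1 -15.2] rot [ 0.001 -0.001 -0.001]
0.056 tcp [ 0.5779 -0.0719  0.1373] delta mm [  3.2  15.7 -19.9] rot [ 0.001 -0.001 -0.001]
```

View pics/k32.png

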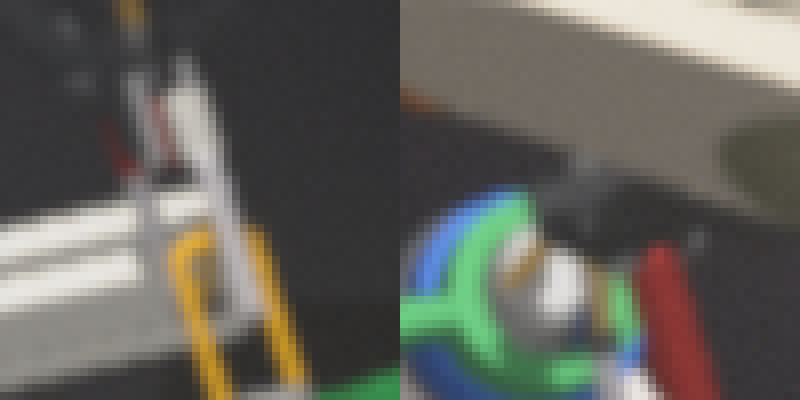

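apply_moves --plan '[{"tx": 0.8,"ty": 3,"tz": -4,"rx": 0,"ry": 0,"rz": 0,"jaw": -1},{"tx": 1.4,"ty": 6.5,"tz": -8,"rx": 0.001,"ry": -0.001,"rz": -0.001,"jaw": -1},{"tx": 2,"ty": 10,"tz": -12,"rx": 0.001,"ry": -0.001,"rz": -0.001,"jaw": -1},{"tx": 2.5,"ty": 13,"tz": -16,"rx": 0.001,"ry": -0.001,"rz": -0.001,"jaw": -1},{"tx": 2.5,"ty": 13,"tz": -16,"rx": 0.001,"ry": -0.001,"rz": -0.001,"jaw": -1}]'

```text
time_s: 27.0
position: [0.577, -0.0737, 0.1407]
tool_rot: [[0.147, 0.983, 0.112], [0.775, -0.185, 0.604], [0.614, -0.002, -0.789]]
ft_force: [0.2, 0.5, -1.8]
grip_width: 0.0119
```

```bash
python3 - <<'E'
from hk import *
s=st();D={n:env.get_image(n) for n in("scene","side")}
o=[]
for n in D:
    c=proj(D[n],P[:3,:3]@[0,0,.13]+P[:3,3])[0].astype(int)
    o.append(cv2.resize(D[n]["image"][c[1]-25:c[1]+25,c[0]-25:c[0]+25],None,fx=8,fy=8,interpolation=3))
cv2.imwrite("pics/k33.png",np.hstack(o)[:,:,::-1])
print("along post axes",P[:3,:3].T@s["ft_force"])
go(.05,.054,.056,.058)
E
```

```text
t 27.0 pos [ 0.577  -0.0737  0.1407] F [ 0.2  0.5 -1.8] M [-0.51  0.09  0.06] w 0.0119
q [-36.1  32.5  76.3  33.7  89.8 -31.2]
[[ 0.147  0.983  0.112]
 [ 0.775 -0.185  0.604]
 [ 0.614 -0.002 -0.789]]
along post axes [-0.62399448 -0.13049554 -1.73339736]
0.05 tcp [ 0.5772 -0.0756  0.1421] delta mm [-0.  -1.3  0.8] rot [-0.001 -0.    -0.   ]
0.054 tcp [ 0.5777 -0.0732  0.1389] delta mm [ 0.4  1.1 -2.4] rot [-0.001 -0.    -0.   ]
0.056 tcp [ 0.5779 -0.0719  0.1373] delta mm [ 0.6  2.3 -3.9] rot [-0.001 -0.    -0.   ]
0.058 tcp [ 0.5781 -0.0707  0.1357] delta mm [ 0.9  3.6 -5.5] rot [-0.001 -0.    -0.   ]
```

View pics/k33.png

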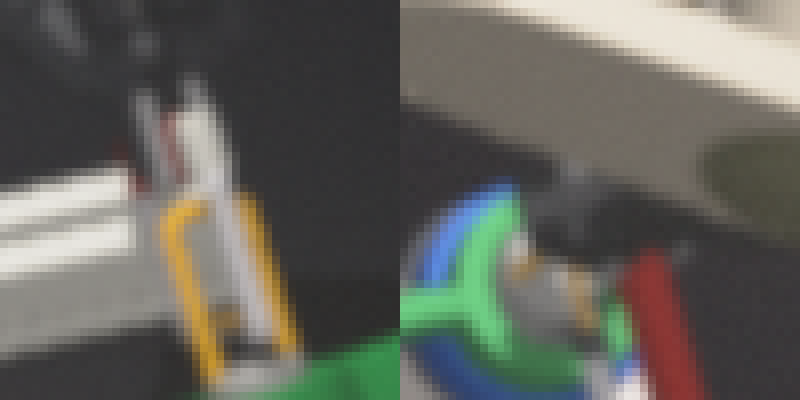

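The lateral force fell from -4.8 N to its free value and the brass gate is back at the hook's bottom edge, at (230,320) in the scene crop: it has snapped. Before releasing, I'll ease the hook down so the bar sits near the nose/grip corner.

apply_moves --plan '[{"tx": -0.2,"ty": -1,"tz": -3,"rx": 0,"ry": 0,"rz": 0,"jaw": -1},{"tx": -0.4,"ty": -2,"tz": -6,"rx": 0,"ry": 0,"rz": 0,"jaw": -1},{"tx": -0.6,"ty": -3,"tz": -9,"rx": 0,"ry": 0,"rz": 0,"jaw": -1},{"tx": -0.6,"ty": -3,"tz": -9,"rx": 0,"ry": 0,"rz": 0,"jaw": -1}]'

```text
time_s: 27.5
position: [0.5765, -0.0775, 0.1317]
tool_rot: [[0.148, 0.983, 0.113], [0.775, -0.186, 0.603], [0.614, -0.001, -0.789]]
ft_force: [0.4, 0.7, -2.3]
grip_width: 0.0119
```

```bash
python3 - <<'E'
from hk import *
s=st();D={n:env.get_image(n) for n in("scene","side")}
o=[]
for n in D:
    c=proj(D[n],P[:3,:3]@[0,0,.12]+P[:3,3])[0].astype(int)
    o.append(cv2.resize(D[n]["image"][c[1]-25:c[1]+25,c[0]-25:c[0]+25],None,fx=8,fy=8,interpolation=3))
cv2.imwrite("pics/k34.png",np.hstack(o)[:,:,::-1])
T=toolT(s)@HG;b=np.linalg.inv(T)@P@np.array([0,0,.128,1]);print("bar in hook",b.round(4))
print("along post axes",P[:3,:3].T@s["ft_force"])
E
```

```text
t 27.5 pos [ 0.5765 -0.0775  0.1317] F [ 0.4  0.7 -2.3] M [-0.55  0.08 -0.04] w 0.0119
q [-36.4  33.1  76.8  33.6  89.  -32. ]
[[ 0.148  0.983  0.113]
 [ 0.775 -0.186  0.603]
 [ 0.614 -0.001 -0.789]]
bar in hook [ 4.49e-02 -3.00e-04  5.69e-02  1.00e+00]
along post axes [-0.78185918 -0.28217001 -2.28091646]
```

View pics/k34.png

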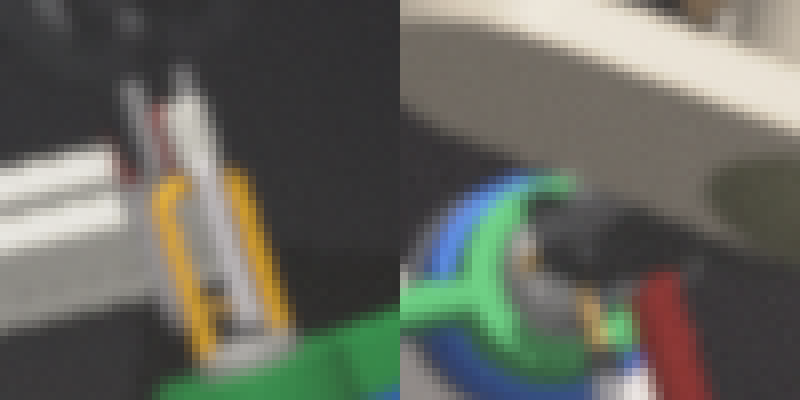

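Release slowly, let it settle, then withdraw along the tool axis.

apply_moves --plan '[{"tx": 0,"ty": 0,"tz": 0,"rx": 0,"ry": 0,"rz": 0,"jaw": -0.6},{"tx": 0,"ty": 0,"tz": 0,"rx": 0,"ry": 0,"rz": 0,"jaw": -0.3},{"tx": 0,"ty": 0,"tz": 0,"rx": 0,"ry": 0,"rz": 0,"jaw": -0.1},{"tx": 0,"ty": 0,"tz": 0,"rx": 0,"ry": 0,"rz": 0,"jaw": -0.1},{"tx": 0,"ty": 0,"tz": 0,"rx": 0,"ry": 0,"rz": 0,"jaw": -0.1}]'

```text
time_s: 28.1
position: [0.5767, -0.0774, 0.1323]
tool_rot: [[0.147, 0.983, 0.114], [0.776, -0.186, 0.603], [0.614, -0.0, -0.79]]
ft_force: [0.1, -0.4, 0.3]
grip_width: 0.0385
```

```bash
python3 - <<'E'
from hk import *
s=st();D={n:env.get_image(n) for n in("scene","side")}
o=[]
for n in D:
    c=proj(D[n],P[:3,:3]@[0,0,.12]+P[:3,3])[0].astype(int)
    o.append(cv2.resize(D[n]["image"][c[1]-30:c[1]+30,c[0]-30:c[0]+30],None,fx=6.6,fy=6.6,interpolation=3))
cv2.imwrite("pics/k35.png",np.hstack(o)[:,:,::-1])
cv2.imwrite("pics/w35.png",env.get_image("wrist")["image"][:,:,::-1])
E
```

```text
t 28.1 pos [ 0.5767 -0.0774  0.1323] F [ 0.1 -0.4  0.3] M [-0.33  0.07  0.03] w 0.0385
q [-36.4  33.1  76.7  33.6  89.  -32. ]
[[ 0.147  0.983  0.114]
 [ 0.776 -0.186  0.603]
 [ 0.614 -0.    -0.79 ]]
```

View pics/k35.png

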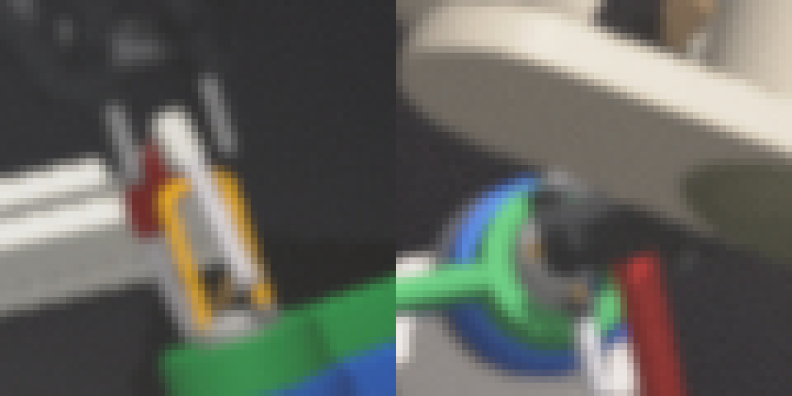

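View pics/w35.png

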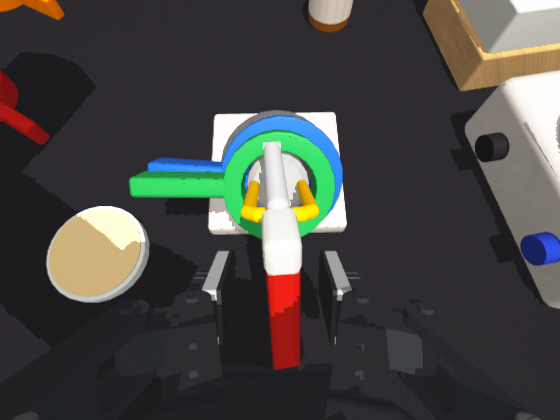

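The hook hangs free between the open fingers. Withdrawing.

apply_moves --plan '[{"tx": -2,"ty": -9,"tz": 12,"rx": 0,"ry": 0,"rz": 0,"jaw": -0.1},{"tx": -4,"ty": -22,"tz": 29,"rx": 0,"ry": 0,"rz": 0,"jaw": -0.1},{"tx": -7,"ty": -40,"tz": 52,"rx": 0,"ry": 0,"rz": 0,"jaw": -0.1},{"tx": -10,"ty": -60,"tz": 79,"rx": 0,"ry": 0,"rz": 0,"jaw": -0.1},{"tx": -14,"ty": -80,"tz": 110,"rx": 0,"ry": 0,"rz": 0,"jaw": -0.1},{"tx": -40,"ty": -85,"tz": 150,"rx": 0,"ry": 0,"rz": 0,"jaw": -0.1},{"tx": -85,"ty": -80,"tz": 165,"rx": 0,"ry": 0,"rz": 0,"jaw": -0.1},{"tx": -130,"ty": -75,"tz": 175,"rx": 0,"ry": 0,"rz": 0,"jaw": -0.1},{"tx": -170,"ty": -70,"tz": 180,"rx": 0,"ry": 0,"rz": 0,"jaw": -0.1},{"tx": -200,"ty": -70,"tz": 180,"rx": 0,"ry": 0,"rz": 0,"jaw": -0.1},{"tx": -200,"ty": -70,"tz": 180,"rx": 0,"ry": 0,"rz": 0,"jaw": -0.1}]'

```text
time_s: 29.35
position: [0.3747, -0.1472, 0.3129]
tool_rot: [[0.149, 0.982, 0.115], [0.776, -0.188, 0.602], [0.613, -0.0, -0.79]]
ft_force: [0.7, 0.0, -0.0]
grip_width: 0.0379
```

```bash
python3 - <<'E'
from hk import *
s=st();D={n:env.get_image(n) for n in("scene","side")}
o=[]
for n in D:
    c=proj(D[n],P[:3,:3]@[0,0,.09]+P[:3,3])[0].astype(int)
    o.append(cv2.resize(D[n]["image"][c[1]-30:c[1]+30,c[0]-30:c[0]+30],None,fx=6.6,fy=6.6,interpolation=3))
cv2.imwrite("pics/k36.png",np.hstack(o)[:,:,::-1])
cv2.imwrite("pics/a36.png",D["scene"]["image"][:,:,::-1]);cv2.imwrite("pics/b36.png",D["side"]["image"][:,:,::-1])
E
```

```text
t 29.35 pos [ 0.3747 -0.1472  0.3129] F [ 0.7  0.  -0. ] M [-0.28  0.04  0.  ] w 0.0379
q [-58.   11.5  79.9  27.5 115.5 -41.1]
[[ 0.149  0.982  0.115]
 [ 0.776 -0.188  0.602]
 [ 0.613 -0.    -0.79 ]]
```

View pics/k36.png

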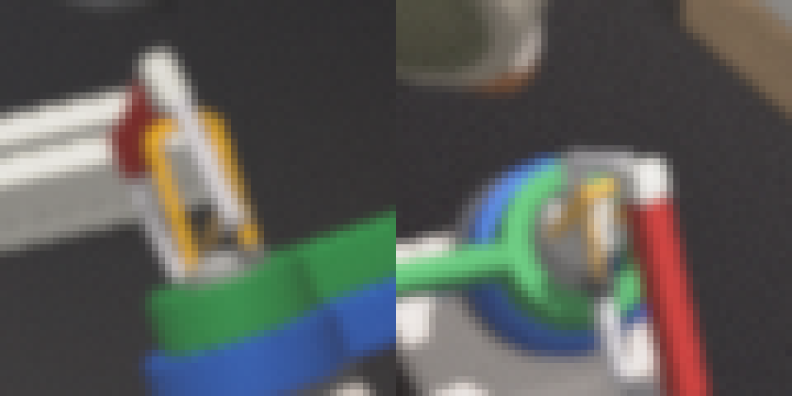

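View pics/a36.png

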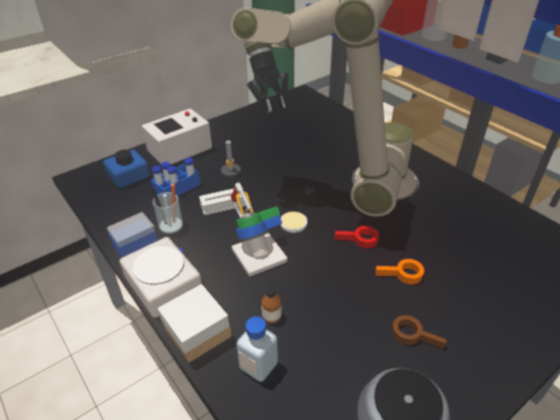

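View pics/b36.png

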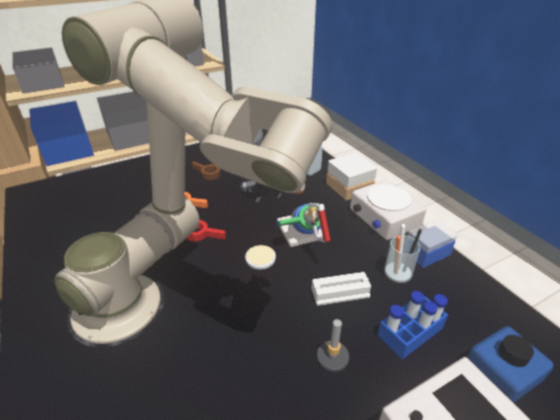

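```bash
python3 - <<'E'
from hk import *
d=env.get_image("wrist");cv2.imwrite("pics/w37.png",d["image"][:,:,::-1]);print(proj(d,tf(P,[[0,0,.09]])))
for n,c in (("scene",None),("side",None)):
    d=env.get_image(n);c=proj(d,tf(P,[[0,0,.09]]))[0].astype(int)
    crop(d["image"],c[0]-22,c[1]-22,44,44,9,f"z37{n}.png")
a,b=cv2.imread("pics/z37scene.png"),cv2.imread("pics/z37side.png");cv2.imwrite("pics/z37.png",np.hstack([a,b]))
E
```

```text
[[432.87590347 172.83551272]]
```

View pics/w37.png

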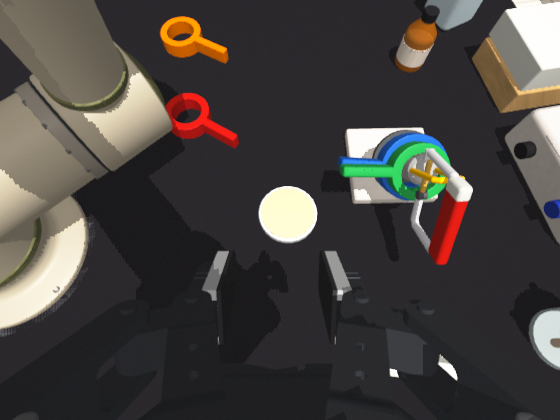

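View pics/z37.png

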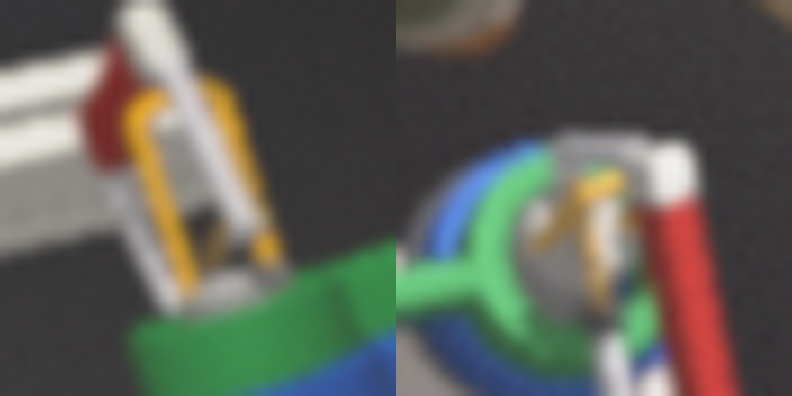

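```bash
python3 - <<'E'
from hk import *
d=env.get_image("wrist");crop(d["image"],335,120,150,150,4,"z38.png")
E
```

```text
(no output)
```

View pics/z38.png

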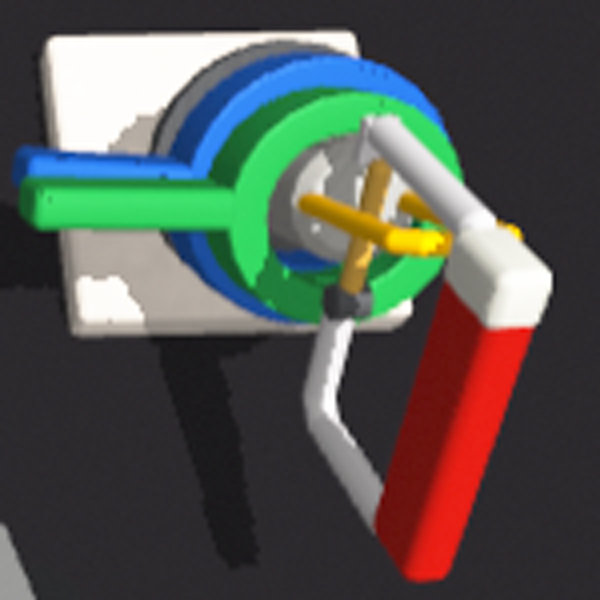

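Close crop: the gate runs straight from hinge (345,300) to nose (380,150), so it is shut. The eye's bar is inside the loop, and the rings are stacked flat. Nothing else has moved. Handing in.

```bash
python3 - <<'E'
from rig import env
print(env.close_job()); 
E
```

```text
the job is handed in; nothing more can be done
None
```

The job is done and handed in at about 30 s of the 72 s allowed. No verdict came back.

**What I did:** I threaded the blue ring down to the seat and put the green ring on top of it. I then took the snap hook from its rest, pressed its gate over the yellow eye until it snapped, released it and backed the arm away.

**Last checks:**
- **Rings:** in the pictures after withdrawal both lie flat, green on blue. Both touched down within about 1 mm of the expected height. Blue has slid a few mm downhill within its hole clearance.
- **Hook:** it hangs on the eye with the bar inside the loop and the gate shut. The side force of about 5 N fell back to its free value when the gate snapped. I judged it shut from that and the close-up, since the gate angle is not reported.
- **Other things:** those in view, including the red, orange and brown look-alike rings, stand where they were. The gripper touches nothing.

**What failed or disagreed:**
- **First move call:** it was refused because the rows did not list every field.
- **First grasp of blue:** it closed on nothing. In all three pictures the fingertips looked about 33 mm behind the reported TCP, so I lowered the tool below reported z = 0, which gripped.
- **Contact during that miss:** the arm reading was about 5 mm off sideways and I suspected the ring had been nudged. The later fit of the held ring showed no shift.

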